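# Clear the spent test blocks off the observation-room bench

### The arm

A 6-joint arm with a two-finger parallel gripper is mounted at the origin on the work surface. World frame = base frame: x ahead of the robot, y to its left, z up, the work surface at z = 0. Lengths are in mm, angles in rad, forces in N, time in s.
With the tool pointing down it reaches from about 275 to 1000 mm from the base axis. Payload 8.4 kg.
Tool frame: the origin (TCP) lies at the very end of the fingers, on their centre line; the grasp point (between the pads) lies 19 mm behind it; x points along the fingers, y is the direction in which the jaws open and shut, and the axes are right-handed (so a half turn about x gives the same grasp; the last joint's range is limited). The gripper opens to 85 mm and grips with 20 to 120 N. Pads are 22 mm wide; open, the fingers measure 114 mm over their backs; the gripper's body (76 mm by 85 mm) begins 54 mm behind the grasp point. The pads swing forward as they close: fully open they stand 13 mm farther back than shut.
Start: joints at [-0.002, 0.353, 1.633, -0, 1.155, -0.002], TCP at [625.002, -0, 231.281] pointing down, gripper open.
Joint ranges: [-2.63, 2.63], [-0.92, 2.1], [0.06, 2.66], [-1.3, 4.44], [0, 2.69], [-3.02, 3.02]. Speed limits (rad/s): [2.22, 2.22, 2.79, 3.14, 3.14, 3.14].

### API

Orientations are given as a unit quaternion [w, x, y, z].
In Python, from rig import ctrl gives the robot as it stands.
- The arm moves only by the tool send_rows, never from a script. Its argument "moves" is a list of rows, each a list of 4 numbers: the shift along the tool's x, y, z in m, then the turn about the tool's x in rad. A call has 1 to 20 rows; each row shifts and turns the pose as measured when the row begins, along the tool's axes as they then stand; what a row does not reach is not made up. A row lasts 1/12 s, in which the tool goes at most 41.7 mm and 7.16 degrees, less where a joint would pass 70% of its speed; a pose out of reach is approached as far as the arm can. A call is refused whole if a number of a shift passes 0.0417 or a number of a turn 0.125, either way. A call with a gripper value outside its range is refused whole. "gripper" is the finger opening in m, from 0 to 0.0854, set as the call begins (left out, the last holds). The fingers move at their own pace and stop on an object; "newtons" is the grip in N (left out, the last holds). Time passes only in rows, so rows that do not move let the fingers close. It gives the time, the measured TCP pose, the force and the opening at its end, in the units of the state.
- ctrl.state(): the state, without advancing time (a new reading comes with each control period).
- ctrl.camera(name): name is "scene" or "side" or "wrist"; returns a dict with "color" (480x640x3 uint8, red, green, blue), "range_z" (480x640 float32, mm along the optical axis (not along the pixel's ray), 0 where there is no reading), "intrinsics" (3x3 intrinsics, pixels), "k1" (the pictures are not rectified: a ray, as slopes to the right and down, at radius r is drawn at 1 + k1 r^2 times it, then the intrinsics apply), "world_from_camera" (4x4, takes a point from camera to world coordinates). Camera axes: x right, y down, z forward; pixel columns grow to the right and rows downward; lengths in mm; the calibration is good to about 2 mm. A picture is of the moment at which its call begins.
- ctrl.job_done(): hands the job in, once; it reports no verdict.
The state is a dict: "t": time; "joints": joint angles; "dq": joint speeds; "joint_torque": joint torques, N m; "tool_pos": TCP position; "ee_rot": TCP orientation; "ft_force": force on the tool from outside, world axes, zero at the start; "wrist_torque": the same for the moment, N m; "grip_width": finger opening in mm.
Only numpy, scipy, OpenCV 4.12 (cv2) and the standard library are available. Lean on these libraries where they do the work, as an engineer would, in place of code of your own. Each camera call takes 0.05 s, during which the arm holds its last target.

### The job

Clear up after the test: gather every loose aluminium test block from the bench into the steel hand tray, and only when they are all in it carry the tray to the grey scrap bin and tip them out into the bin. The tray then goes back empty, level and in the middle of its low square stand; the handlamp now standing there has to be lifted off by its handle and set upright in the middle of the round rubber mat. Leave the other things on the bench where they are.

Things in the scene. Friction and masses are not known exactly. Their poses are not given: they have to be found in the camera images.
- tray_centre (a point): loose steel hand tray, 200 (x) by 175 mm (y), 0.3 kg; the point is the centre of its floor's upper face, 4 mm above its underside. Walls 45 mm high, 4 mm thick on the +x and both y sides. The open -x side is the pouring lip: from x = -62 mm the floor ramps up 12 degrees to x = -100 mm, 8 mm higher. Smooth: blocks slide out once the lip is tipped 28 to 35 degrees down. Starts on the bench
- tray_handle (a point): middle of the tray's carrying bar: a straight black bar along the tray's y from wall to wall, 14 mm thick (x), 22 mm high (z), at x = +78 mm from tray_centre and 96 mm above the tray's floor; below it is open air, 85 mm clear to the floor
- bin_centre (a point): fixed grey scrap bin, open on top, 220 mm (x) by 250 mm (y) outside, 110 mm high, walls 5 mm with a rim bead that stands 4 mm out; the point is the centre of its inner floor, 5 mm above the bench
- stand_top (a point): centre of the upper face of the fixed low stand for the tray: a square 230 x 230 mm black rubber-topped plate on an aluminium foot, 40 mm high, no rim
- mat_top (a point): centre of the upper face of the fixed round black rubber mat, 140 mm across, 3 mm thick, lying on the bench
- lamp_centre (a point): loose grey handlamp, 0.45 kg, box body 90 mm (x) by 80 mm (y) by 80 mm high with a round lens on its -x face; the point is the centre of the box, 40 mm above its underside. It starts upright on the stand
- lamp_handle (a point): middle of the lamp's carrying bar above the box: black bar along the lamp's y, 14 mm thick (x), 18 mm high, 60 mm clear between its two posts, 130 mm above the lamp's underside and 41 mm of air below it
- block1_centre (a point): loose spent test block: bare aluminium bar 60 x 30 x 30 mm, 0.14 kg, with a dark groove round it and a round dimple on one face; the point is its centre, x along its 60 mm length. Three or four of these blocks are present, lying flat on the bench (None if absent)
- block2_centre (a point): loose spent test block: bare aluminium bar 60 x 30 x 30 mm, 0.14 kg, with a dark groove round it and a round dimple on one face; the point is its centre, x along its 60 mm length. Three or four of these blocks are present, lying flat on the bench (None if absent)
- block3_centre (a point): loose spent test block: bare aluminium bar 60 x 30 x 30 mm, 0.14 kg, with a dark groove round it and a round dimple on one face; the point is its centre, x along its 60 mm length. Three or four of these blocks are present, lying flat on the bench (None if absent)
- block4_centre (a point): loose spent test block: bare aluminium bar 60 x 30 x 30 mm, 0.14 kg, with a dark groove round it and a round dimple on one face; the point is its centre, x along its 60 mm length. Three or four of these blocks are present, lying flat on the bench (None if absent)
- oil_bottle: bystander: white bottle 52 mm across, 130 mm high, origin under its centre
- tape_roll: bystander: roll of paper tape 90 mm across, 25 mm high
- screwdriver: bystander: screwdriver lying flat
Not all that is in view belongs to the job. Leave any brown or turquoise look-alike of the part that bears block3_centre alone. What is shaped like the part that bears block4_centre but green or purple is not meant.

How it is judged (in metres and radians):
On the way, in this order (a step that is already met when the one before it is completed fails the run):
1. every test block lies in the tray at once, the tray near level (x of block1_centre in the frame of tray_centre between -0.1 and 0.1 m and y of block1_centre in the frame of tray_centre between -0.085 and 0.085 m and z of block1_centre in the frame of tray_centre between -0.01 and 0.07 m and x of block2_centre in the frame of tray_centre between -0.1 and 0.1 m and y of block2_centre in the frame of tray_centre between -0.085 and 0.085 m and z of block2_centre in the frame of tray_centre between -0.01 and 0.07 m and x of block3_centre in the frame of tray_centre between -0.1 and 0.1 m and y of block3_centre in the frame of tray_centre between -0.085 and 0.085 m and z of block3_centre in the frame of tray_centre between -0.01 and 0.07 m and x of block4_centre in the frame of tray_centre between -0.1 and 0.1 m and y of block4_centre in the frame of tray_centre between -0.085 and 0.085 m and z of block4_centre in the frame of tray_centre between -0.01 and 0.07 m and angle between tray_centre's own z axis and vertical below 0.25 rad), for 0.3 s.
2. the tray is held tipped (by more than 17 degrees) over the scrap bin (angle between tray_centre's own z axis and vertical above 0.3 rad and horizontal distance between tray_centre and bin_centre below 0.2 m and z of tray_centre in the frame of bin_centre above 0.09 m).
3. every test block is in the scrap bin (x of block1_centre in the frame of bin_centre between -0.11 and 0.11 m and y of block1_centre in the frame of bin_centre between -0.125 and 0.125 m and z of block1_centre in the frame of bin_centre between -0.01 and 0.1 m and x of block2_centre in the frame of bin_centre between -0.11 and 0.11 m and y of block2_centre in the frame of bin_centre between -0.125 and 0.125 m and z of block2_centre in the frame of bin_centre between -0.01 and 0.1 m and x of block3_centre in the frame of bin_centre between -0.11 and 0.11 m and y of block3_centre in the frame of bin_centre between -0.125 and 0.125 m and z of block3_centre in the frame of bin_centre between -0.01 and 0.1 m and x of block4_centre in the frame of bin_centre between -0.11 and 0.11 m and y of block4_centre in the frame of bin_centre between -0.125 and 0.125 m and z of block4_centre in the frame of bin_centre between -0.01 and 0.1 m), for 0.2 s.
At the end, for the whole second after the job is handed in: every test block inside the scrap bin; the tray level on the stand (within 0.06 rad) with its centre within 35 mm of the stand's; the handlamp upright on the mat (within 0.1 rad), its centre within 35 mm of the mat's (all of step 3 and horizontal distance between lamp_centre and mat_top below 0.035 m and angle between lamp_centre's own z axis and vertical below 0.1 rad and z of lamp_centre in the frame of mat_top between 0.03 and 0.05 m and horizontal distance between tray_centre and stand_top below 0.035 m and angle between tray_centre's own z axis and vertical below 0.06 rad and z of tray_centre in the frame of stand_top between -0.003 and 0.012 m); the robot touches nothing.
It fails at once if a bystander is pushed more than 40 mm from its place (distance of any of oil_bottle, tape_roll, screwdriver from where it was at the start of the episode above 0.04 m).
Of block1, block2, block3, block4 only 3 to 4 are there at a start; the rules pass over those that are not, and their reading is None.
At some moment in a run one of block1, block2, block3, block4, lamp may be knocked a few centimetres aside while the robot is not near it.
Once in a run the grip may slacken for a moment while it holds something.
It also fails if it takes over 210 s, if anything falls off the work surface, if the arm or the gripper's body presses on something with over 40 N, if the wrist force passes 120 N, or if a joint passes its speed limit or range.

## Working session

There is one attempt and no reset: what is moved stays moved. The work goes in short steps, Python scripts to look and compute and a tool call to move; the robot and the scene stay as the last step left them, time stands still between calls to the robot, and variables do not carry over. Pictures are saved under pics/ and viewed, and the job is handed in when it is done.

Besides the shell and the picture viewer there is one more tool, called after ">>>" as name([rows], argument=value, ...), one row to a line, values as JSON. send_rows: Moves the arm, as the interface text tells. Its arguments: {"type":"object","properties":{"moves":{"type":"array","items":{"type":"array","items":{"type":"number"}}},"gripper":{"type":"number"},"newtons":{"type":"number"}},"required":["moves"]}

```bash
ls; mkdir -p pics
python3 - <<'E'
from rig import ctrl
import cv2,numpy as np
s=ctrl.state();print(s)
for n in ["scene","side","wrist"]:
    c=ctrl.camera(n);cv2.imwrite(f"pics/{n}0.png",c["color"][:,:,::-1])
    np.savez(f"pics/{n}0.npz",**c)
    print(n,c["intrinsics"].tolist(),c["k1"],np.round(c["world_from_camera"],3).tolist())
E
```

```text
pics
{'t': 0.0, 'joints': array([-2.41789963e-03,  3.53658321e-01,  1.63416897e+00, -1.86459089e-06,
        1.15519405e+00, -2.38543304e-03]), 'dq': array([-1.68198685e-05,  8.19828343e-04,  1.05511069e-03,  1.19520952e-03,
       -6.62780616e-04, -1.97220219e-03]), 'joint_torque': array([-2.03471049e-03, -6.05236173e+01, -3.42063046e+01, -2.62302356e-04,
        9.48130677e-03,  3.61521288e-06]), 'tool_pos': array([ 6.24504426e+02, -1.05721771e-02,  2.30540424e+02]), 'ee_rot': array([-0.49963434, -0.49965106, -0.50034955,  0.50036454]), 'ft_force': array([-0.85729079, -0.14317436,  0.10418859]), 'wrist_torque': array([ 0.04694247, -0.0270182 , -0.0530594 ]), 'grip_width': 85.93755084607982}
scene [[605.8511361111422, 0.0, 317.4912557602194], [0.0, 605.8511361111422, 241.8937685862401], [0.0, 0.0, 1.0]] -0.09530975832358925 [[-0.342, 0.615, -0.71, 1361.21], [0.94, 0.227, -0.256, 344.431], [0.004, -0.755, -0.656, 911.068], [0.0, 0.0, 0.0, 1.0]]
side [[433.42999131970504, 0.0, 313.0013410127329], [0.0, 433.42999131970504, 232.6099586205026], [0.0, 0.0, 1.0]] -0.014641470784479022 [[-0.989, -0.091, 0.115, 397.581], [-0.146, 0.541, -0.828, 725.027], [0.013, -0.836, -0.548, 565.299], [0.0, 0.0, 0.0, 1.0]]
wrist [[429.2038036925528, 0.0, 316.92006232199464], [0.0, 429.2038036925528, 237.07704882813988], [0.0, 0.0, 1.0]] -0.017160238385221016 [[1.0, 0.001, -0.002, 626.539], [0.0, -0.963, -0.27, 68.39], [-0.002, 0.27, -0.963, 374.345], [0.0, 0.0, 0.0, 1.0]]
```

View pics/scene0.png

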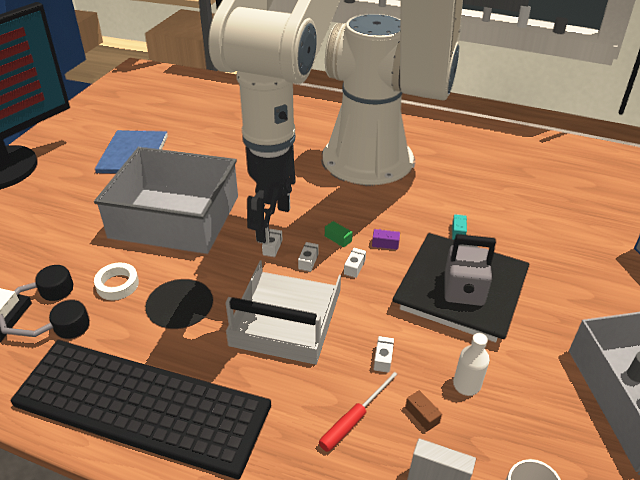

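View pics/side0.png

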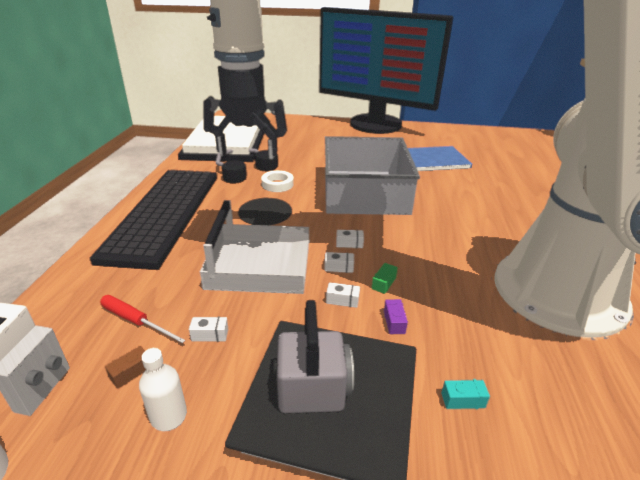

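View pics/wrist0.png

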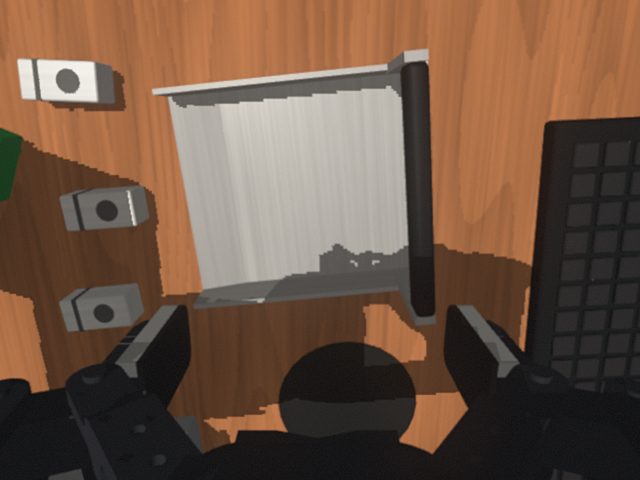

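The four bare aluminium blocks are in the scene view at about (272,242), (308,256), (354,262) and (384,353). The brown (423,410), turquoise (460,225), green (338,234) and purple (386,240) ones are look-alikes to leave alone. Next I measure everything.

```bash
cat > h.py <<'E'
import numpy as np,cv2
from scipy.spatial.transform import Rotation as R
def D(c):
    k1=float(c["k1"]);return np.array([k1,0,0,0,0.])
def rays(c,px):
    px=np.asarray(px,float).reshape(-1,1,2)
    u=cv2.undistortPointsIter(px,c["intrinsics"],D(c),None,None,(3,50,1e-10)).reshape(-1,2)
    return u
def onplane(c,px,z):
    u=rays(c,px);T=c["world_from_camera"];d=np.c_[u,np.ones(len(u))]@T[:3,:3].T
    o=T[:3,3];s=(z-o[2])/d[:,2];return o+d*s[:,None]
def cloud(c):
    h,w=c["range_z"].shape
    yy,xx=np.mgrid[:h,:w]
    u=rays(c,np.c_[xx.ravel(),yy.ravel()])
    z=c["range_z"].reshape(-1,1).astype(float);T=c["world_from_camera"]
    P=(np.c_[u,np.ones(len(u))]*z)@T[:3,:3].T+T[:3,3]
    P[z[:,0]<=0]=np.nan
    return P.reshape(h,w,3)
def rot(s): 
    q=s["ee_rot"];return R.from_quat([q[1],q[2],q[3],q[0]])
def project(c,P):
    T=np.linalg.inv(c["world_from_camera"]);p=np.asarray(P,float).reshape(-1,3)@T[:3,:3].T+T[:3,3]
    return cv2.projectPoints(p.reshape(-1,1,3),np.zeros(3),np.zeros(3),c["intrinsics"],D(c))[0].reshape(-1,2)
def snap(name,tag):
    from rig import ctrl
    c=ctrl.camera(name);np.savez(f"pics/{name}{tag}.npz",**c)
    cv2.imwrite(f"pics/{name}{tag}.png",c["color"][:,:,::-1]);return c
def load(f): return dict(np.load(f"pics/{f}.npz"))
def ortho(c,x0=250,x1=950,y0=-450,y1=450,zmax=400,s=1.0):
    # top-down colour map, pixel (col=(y1-y)*s,row=(x1-x)*s)
    P=cloud(c).reshape(-1,3);C=c["color"].reshape(-1,3)
    ok=np.isfinite(P[:,0])&(P[:,2]<zmax)&(P[:,0]>x0)&(P[:,0]<x1)&(P[:,1]>y0)&(P[:,1]<y1)
    P=P[ok];C=C[ok];o=np.argsort(P[:,2]);P=P[o];C=C[o]
    im=np.zeros((int((x1-x0)*s),int((y1-y0)*s),3),np.uint8);hm=np.full(im.shape[:2],np.nan)
    r=((x1-P[:,0])*s).astype(int).clip(0,im.shape[0]-1);q=((y1-P[:,1])*s).astype(int).clip(0,im.shape[1]-1)
    im[r,q]=C;hm[r,q]=P[:,2];return im,hm
E
python3 - <<'E'
from h import *
print(rot({"ee_rot":[-0.49963434,-0.49965106,-0.50034955,0.50036454]}).as_matrix().round(2).tolist())
for n in ["scene0","side0","wrist0"]:
    c=load(n);P=cloud(c)
    im,hm=ortho(c,250,900,-450,450,s=.85);cv2.imwrite(f"pics/o_{n}.png",im[:,:,::-1])
    col=c["color"].astype(int);mx=col.max(2);mn=col.min(2)
    # block tops: greyish, z 22..36
    m=((mx-mn<40)&(mx>80)&(P[:,:,2]>24)&(P[:,:,2]<36)).astype(np.uint8)
    k,l,st,ce=cv2.connectedComponentsWithStats(m)
    for i in range(1,k):
        if st[i,4]>60:
            q=P[l==i];print(n,st[i].tolist(),q.mean(0).round(1).tolist(),[np.round(x,1) for x in cv2.minAreaRect(q[:,:2].astype(np.float32))])
    # bench z
    m=(mx-mn>60)&(np.abs(P[:,:,2])<15);print(n,"bench z",np.nanmedian(P[:,:,2][m]))
E
```

```text
[[-0.0, 1.0, -0.0], [0.0, -0.0, -1.0], [-1.0, -0.0, -0.0]]
scene0 [380, 155, 29, 14, 115] [30.4, 78.6, 30.7] [array([30.8, 74.4]), array([26.3, 92.6]), np.float64(48.1)]
scene0 [336, 159, 44, 17, 181] [86.0, -4.2, 30.3] [array([89.5, -2.9]), array([ 30.7, 116.5]), np.float64(1.5)]
scene0 [125, 175, 92, 29, 385] [326.9, -428.2, 30.0] [array([ 324. , -427.2]), array([106.1, 224.1]), np.float64(37.5)]
scene0 [105, 187, 132, 60, 559] [482.5, -320.8, 30.0] [array([ 459.7, -305.3]), array([166.4, 329.7]), np.float64(49.4)]
scene0 [262, 229, 20, 21, 194] [433.0, -96.2, 31.0] [array([429.4, -99.6]), array([65.6, 30.7]), np.float64(5.9)]
scene0 [298, 242, 21, 22, 248] [448.9, -6.6, 31.1] [array([446. ,  -7.4]), array([65., 31.]), np.float64(4.1)]
scene0 [344, 248, 22, 23, 287] [431.9, 94.7, 31.2] [array([428.7,  93.9]), array([30. , 68.8]), np.float64(87.9)]
scene0 [94, 263, 43, 31, 513] [657.6, -362.0, 26.7] [array([ 656.2, -362.4]), array([91.3, 87.9]), np.float64(36.9)]
scene0 [245, 265, 17, 35, 73] [571.2, -79.6, 29.8] [array([573. , -79.2]), array([99.2,  2.6]), np.float64(5.6)]
scene0 [
[... 2953 characters left out ...]
, 85, 44, 3333] [430.8, 95.6, 31.0] [array([428.9,  95.6]), array([30.3, 61.4]), np.float64(87.3)]
wrist0 [78, 190, 62, 40, 1709] [455.2, -4.5, 30.7] [array([453.6,  -5.5]), array([45.4, 30.5]), np.float64(4.3)]
wrist0 [59, 194, 21, 37, 470] [421.9, -7.1, 31.0] [array([421.7,  -7.7]), array([12.4, 30.1]), np.float64(4.7)]
wrist0 [199, 287, 87, 12, 408] [559.4, -78.5, 29.9] [array([560.9, -78.5]), array([75.9,  2.1]), np.float64(4.8)]
wrist0 [76, 292, 59, 38, 1457] [440.0, -95.0, 30.3] [array([438.4, -96.7]), array([45.3, 30.2]), np.float64(7.0)]
wrist0 [59, 297, 20, 35, 395] [406.6, -99.1, 30.8] [array([ 406.4, -100.1]), array([11.9, 30.1]), np.float64(6.4)]
wrist0 bench z 1.1180539699200835
```

Run:
```python
import cv2
im=cv2.imread("pics/scene0.png");cv2.imwrite("pics/crop0.png",cv2.resize(im[200:440,190:540],None,fx=2.2,fy=2.2,interpolation=cv2.INTER_CUBIC))
```

```text
(no output)
```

View pics/crop0.png

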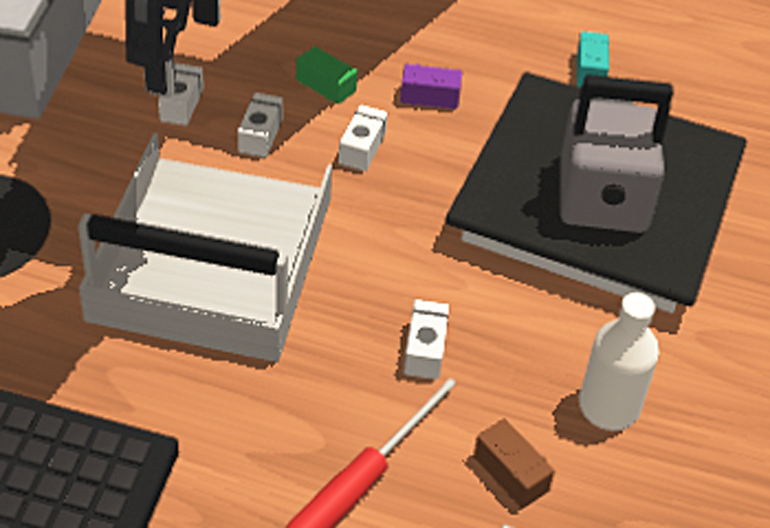

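View pics/o_scene0.png

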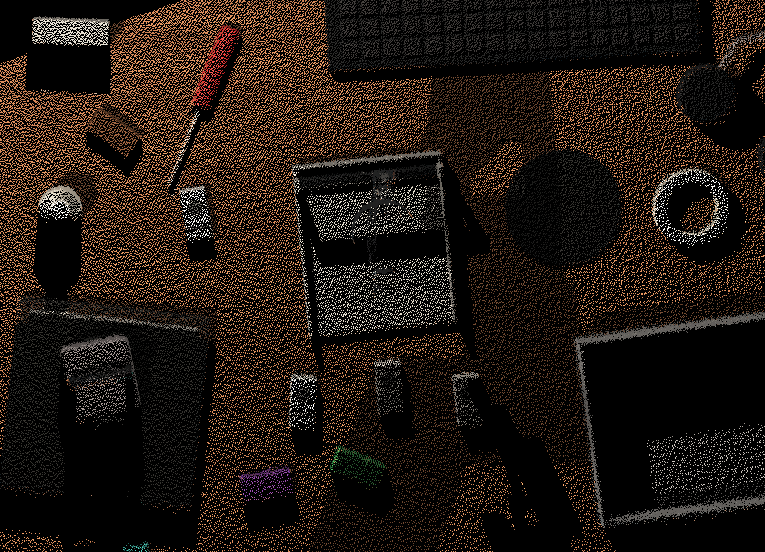

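Run:
```python
from h import *
def rect(q): return [np.round(x,1).tolist() for x in cv2.minAreaRect(q[:,:2].astype(np.float32))]
def big(m,P,n=30):
    k,l,st,ce=cv2.connectedComponentsWithStats(m.astype(np.uint8));out=[]
    for i in range(1,k):
        if st[i,4]>n: out.append((st[i].tolist(),P[l==i]))
    return out
for n in ["scene0","side0","wrist0"]:
    c=load(n);P=cloud(c);col=c["color"].astype(int);mx=col.max(2);mn=col.min(2);X,Y,Z=P[:,:,0],P[:,:,1],P[:,:,2]
    dark=mx<70
    def rep(lab,m,mn_=40):
        for st,q in big(m,P,mn_): print(n,lab,st,q.mean(0).round(1).tolist(),q.min(0).round().tolist(),q.max(0).round().tolist(),rect(q))
    rep("bar",dark&(Z>88)&(Z<118)&(X>560)&(X<800)&(np.abs(Y-20)<130))
    rep("traywalltop",(~dark)&(mx-mn<40)&(Z>38)&(Z<50)&(X>480)&(X<760)&(np.abs(Y-20)<130))
    rep("bin rim",(mx-mn<40)&(Z>104)&(Z<118)&(Y<-180)&(Y>-520)&(X>250)&(X<600))
    rep("stand",(mx<80)&(Z>35)&(Z<46)&(Y>150)&(X<600)&(X>250),200)
    rep("lamphandle",(mx<60)&(Z>155)&(Z<185)&(Y>150)&(X<650)&(X>300))
    rep("lampbox",(mx-mn<40)&(Z>112)&(Z<126)&(Y>150)&(X<650)&(X>300))
    mm=(mx<75)&(Z>-3)&(Z<9)&(X>550)&(X<760)&(Y<-110)&(Y>-310)&(mx-mn<25);rep("mat",mm,200)
```

```text
scene0 bar [229, 297, 88, 28, 980] [694.6, 18.0, 106.3] [679.0, -63.0, 90.0] [707.0, 98.0, 116.0] [[693.0, 17.6], [18.6, 162.5], 3.8]
scene0 traywalltop [241, 260, 21, 39, 142] [578.5, -79.8, 44.7] [520.0, -88.0, 38.0] [635.0, -73.0, 50.0] [[577.3, -81.0], [115.5, 6.8], 5.0]
scene0 traywalltop [319, 275, 22, 65, 168] [593.0, 93.4, 45.5] [505.0, 83.0, 38.0] [682.0, 104.0, 50.0] [[593.7, 93.2], [178.5, 4.9], 6.0]
scene0 traywalltop [226, 310, 95, 43, 507] [707.5, 12.0, 43.8] [663.0, -73.0, 38.0] [722.0, 106.0, 50.0] [[699.3, 15.2], [181.8, 57.9], 85.3]
scene0 bin rim [94, 146, 142, 73, 1673] [414.7, -369.2, 110.6] [279.0, -512.0, 104.0] [538.0, -224.0, 117.0] [[405.4, -368.4], [239.5, 262.9], 7.9]
scene0 stand [393, 233, 136, 105, 6053] [450.9, 327.4, 41.1] [301.0, 203.0, 35.0] [552.0, 450.0, 46.0] [[425.1, 326.7], [227.8, 236.5], 84.0]
scene0 lamphandle [453, 234, 43, 18, 414] [458.1, 330.8, 173.3] [443.0, 293.0, 155.0] [471.0, 369.0, 184.0] [[457.0, 331.4], [17.4, 75.7], 8.8]
scene0 lampbox [449, 244, 43, 38, 1275] [461.8, 332.6, 120.4] [398.0, 286.0, 112.0] [506.0, 378.0, 126.0] [[4
[... 1301 characters left out ...]
9]
side0 mat [238, 199, 53, 26, 1090] [651.8, -203.0, 2.3] [585.0, -273.0, -1.0] [719.0, -140.0, 6.0] [[654.0, -205.0], [132.9, 129.7], 11.1]
wrist0 bar [400, 62, 35, 256, 6424] [689.1, 24.6, 110.3] [677.0, -63.0, 92.0] [706.0, 99.0, 115.0] [[691.1, 18.1], [14.4, 162.9], 6.0]
wrist0 traywalltop [152, 64, 248, 31, 1585] [593.2, 94.6, 45.6] [506.0, 85.0, 38.0] [685.0, 105.0, 49.0] [[595.5, 95.1], [180.1, 5.9], 5.0]
wrist0 traywalltop [194, 279, 215, 30, 1765] [612.5, -74.2, 44.3] [523.0, -86.0, 38.0] [702.0, -62.0, 50.0] [[612.9, -74.6], [180.1, 6.8], 6.0]
wrist0 mat [279, 342, 136, 96, 10379] [655.4, -196.7, 3.9] [588.0, -252.0, 1.0] [724.0, -140.0, 7.0] [[656.0, -196.0], [136.9, 111.6], 0.2]
```

View pics/o_side0.png

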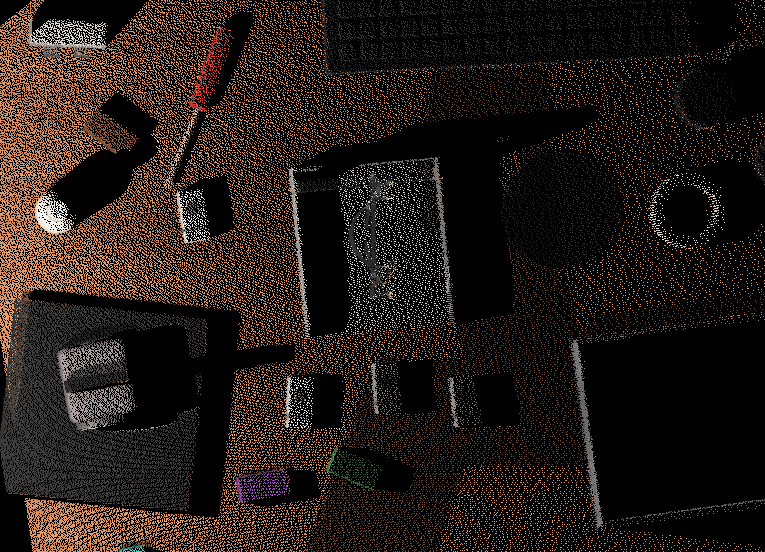

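>>> send_rows([
  [0, -0.0326, 0.0163, 0],
  [0, -0.0326, 0.0163, 0],
  [0, -0.0326, 0.0163, 0],
  [0, -0.0326, 0.0163, 0],
  [0, -0.0326, 0.0163, 0],
  [0, -0.0326, 0.0163, 0],
  [0.0125, 0, 0, 0.1223],
  [0.0125, 0, 0, 0.1223],
  [0.0125, 0, 0, 0.1223],
  [0.0125, 0, 0, 0.1223],
  [0.0125, 0, 0, 0.1223],
  [0.0125, 0, 0, 0.1223],
  [0.0125, 0, 0, 0.1223],
  [0.0125, 0, 0, 0.1223],
  [0.0125, 0, 0, 0.1223],
  [0.0125, 0, 0, 0.1223],
  [0.0125, 0, 0, 0.1223],
  [0.0125, 0, 0, 0.1223],
], gripper=0.06)

```text
t: 1.65
tool_pos: [418.5, -101.1, 73.5]
ee_rot: [0.028, 0.707, 0.028, -0.706]
ft_force: [0.0, 0.1, -0.9]
grip_width: 60.1
```

```bash
cat > go.py <<'E'
import sys
from h import *
from rig import ctrl
# go.py yaw x y z  -> shift in tool frame AFTER turning to yaw (deg of tool y axis), plus turn, plus now-frame shift
s=ctrl.state();r=rot(s);M=r.as_matrix();p=s["tool_pos"]
yaw=np.degrees(np.arctan2(M[1,1],M[0,1]))
print("t %.2f pos %s yaw %.2f tilt %.2f grip %.1f f %s"%(s["t"],p.round(1).tolist(),yaw,np.degrees(np.arccos(-M[2,0])),s["grip_width"],s["ft_force"].round(1).tolist()))
a=list(map(float,sys.argv[1:]))
for i in range(0,len(a),4):
    ty,x,y,z=a[i:i+4];t=np.array([x,y,z]);d=t-p
    turn=-np.radians((ty-yaw+180)%360-180)
    now=M.T@d
    M2=(r*R.from_rotvec([turn,0,0])).as_matrix();aft=M2.T@d
    print("turn %.4f | now-frame %s | after-turn %s"%(turn,now.round(1).tolist(),aft.round(1).tolist()))
    p=t;r=R.from_matrix(M2);M=M2;yaw=ty
E
python3 go.py -84.1 428.9 -98.5 5
python3 - <<'E'
from h import *
c=snap("wrist","1");P=cloud(c)
col=c["color"].astype(int);mx=col.max(2);mn=col.min(2)
m=((mx-mn<40)&(mx>60)&(P[:,:,2]>22)&(P[:,:,2]<36)).astype(np.uint8)
k,l,st,ce=cv2.connectedComponentsWithStats(m)
for i in range(1,k):
    if st[i,4]>200:
        q=P[l==i];print(st[i].tolist(),q.mean(0).round(1).tolist(),[np.round(x,1) for x in cv2.minAreaRect(q[:,:2].astype(np.float32))])
E
```

```text
t 1.65 pos [418.5, -101.1, 73.5] yaw -85.47 tilt 0.11 grip 60.1 f [0.0, 0.1, -0.9]
turn -0.0239 | now-frame [68.5, -1.8, -10.4] | after-turn [68.5, -1.6, -10.5]
[581, 114, 59, 269, 5490] [442.3, -234.3, 29.2] [array([ 437., -235.]), array([128.3,   9.5]), np.float64(4.6)]
[66, 131, 89, 134, 9724] [447.5, -8.0, 30.7] [array([445.9,  -6.3]), array([59.6, 31.8]), np.float64(4.3)]
[277, 181, 69, 129, 8298] [432.5, -98.0, 31.1] [array([430.4, -98.2]), array([60.1, 30.2]), np.float64(6.3)]
```

View pics/wrist1.png

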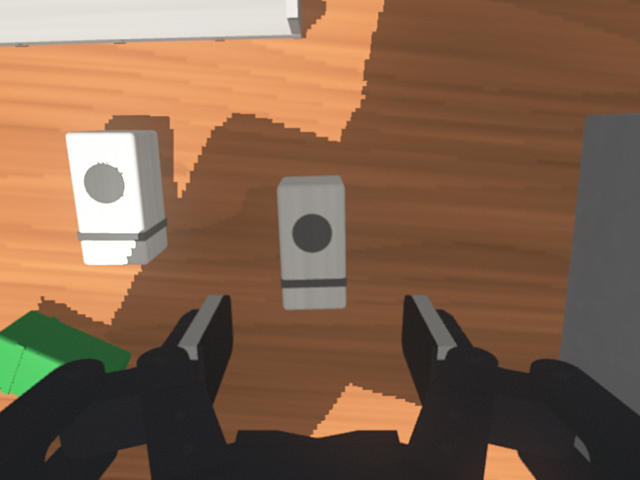

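The wrist view shows block A between the jaws at pixel (312,243). It measures 60x30 mm with its top at z=31, which matches the description.

>>> send_rows([
  [0.01, -0.001, -0.006, -0.012],
  [0.018, -0.001, -0.006, -0.012],
  [0.018, 0, 0, 0],
  [0.012, 0, 0, 0],
  [0.007, 0, 0, 0],
  [0.002, 0, 0, 0],
])

```text
t: 2.2
tool_pos: [430.0, -97.9, 2.9]
ee_rot: [-0.039, -0.706, -0.039, 0.706]
ft_force: [-0.4, -0.4, 0.8]
grip_width: 60.1
```

```bash
python3 go.py -84.1 430 -98.3 5
```

```text
t 2.20 pos [430.0, -97.9, 2.9] yaw -83.70 tilt 0.06 grip 60.1 f [-0.4, -0.4, 0.8]
turn 0.0070 | now-frame [-2.1, 0.4, 0.1] | after-turn [-2.1, 0.4, 0.1]
```

>>> send_rows([
  [-0.002, 0, 0, 0.006],
  [0, 0, 0, 0],
  [0, 0, 0, 0],
  [0, 0, 0, 0],
  [0, 0, 0, 0],
], gripper=0.0, newtons=60)

```text
t: 2.62
tool_pos: [430.9, -98.2, 7.2]
ee_rot: [0.038, 0.706, 0.037, -0.706]
ft_force: [0.5, -0.1, -2.4]
grip_width: 29.1
```

```bash
python3 go.py -84.1 430 -98 125   5.8 565.4 44.3 125 5.8 565.4 44.3 11
```

```text
t 2.62 pos [430.9, -98.2, 7.2] yaw -83.89 tilt 0.05 grip 29.1 f [0.5, -0.1, -2.4]
turn 0.0037 | now-frame [-117.8, -0.2, 0.8] | after-turn [-117.8, -0.2, 0.8]
turn -1.5691 | now-frame [-0.0, -127.6, -149.3] | after-turn [-0.0, 149.1, -127.9]
turn -0.0000 | now-frame [114.0, -0.1, -0.1] | after-turn [114.0, -0.1, -0.1]
```

>>> send_rows([
  [-0.02, 0, 0, 0],
  [-0.03, 0, 0, -0.12],
  [-0.03, 0, 0, -0.12],
  [-0.03, 0, 0, -0.12],
  [-0.008, 0, 0, -0.12],
  [0, 0, 0, -0.12],
  [0, 0, 0, -0.12],
  [0, 0, 0, -0.12],
  [0, 0, 0, -0.12],
  [0, 0, 0, -0.12],
  [0, 0, 0, -0.12],
  [0, 0, 0, -0.12],
  [0, 0, 0, -0.12],
  [0, 0, 0, -0.12],
  [0, 0.025, -0.0213, 0],
  [0, 0.025, -0.0213, 0],
  [0, 0.025, -0.0213, 0],
  [0, 0.025, -0.0213, 0],
  [0, 0.025, -0.0213, 0],
  [0, 0.024, -0.0213, 0],
])

```text
t: 4.28
tool_pos: [555.5, 54.2, 138.1]
ee_rot: [0.541, 0.458, 0.536, -0.457]
ft_force: [0.2, 0.7, -1.0]
grip_width: 29.6
```

```bash
python3 go.py  5.8 565.4 44.3 11
```

```text
t 4.28 pos [555.5, 54.2, 138.1] yaw 9.30 tilt 0.41 grip 29.6 f [0.2, 0.7, -1.0]
turn 0.0611 | now-frame [127.2, 7.4, 10.8] | after-turn [127.2, 8.1, 10.3]
```

>>> send_rows([
  [0.02, 0.004, 0.005, 0.03],
  [0.025, 0.004, 0.005, 0.026],
  [0.02, 0, 0, 0],
  [0.01, 0, 0, 0],
  [0, 0, 0, 0],
])

```text
t: 4.7
tool_pos: [573.1, 52.2, 63.4]
ee_rot: [0.531, 0.475, 0.522, -0.468]
ft_force: [-0.5, -0.1, -1.1]
grip_width: 28.7
```

```bash
python3 go.py  5.8 565.4 44.3 11; python3 -c "
from h import *
snap('scene','2')"
```

```text
t 4.70 pos [573.1, 52.2, 63.4] yaw 6.35 tilt 0.92 grip 28.7 f [-0.5, -0.1, -1.1]
turn 0.0096 | now-frame [52.3, -9.3, 6.9] | after-turn [52.3, -9.3, 6.9]
```

View pics/scene2.png

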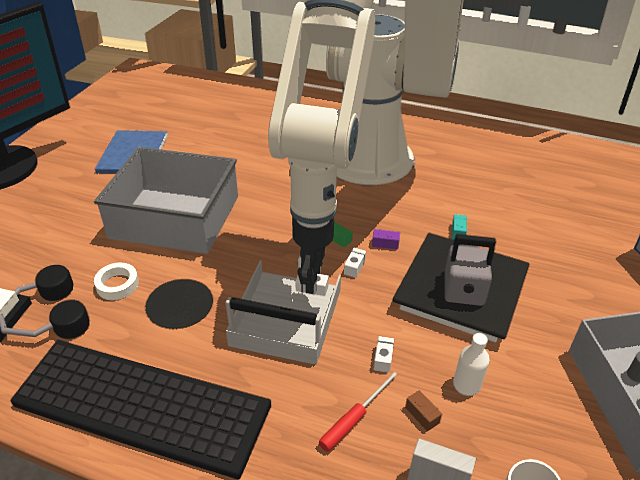

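>>> send_rows([
  [0, -0.005, 0.004, 0.009],
  [0.012, -0.004, 0.003, 0],
  [0.016, 0, 0, 0],
  [0.01, 0, 0, 0],
  [0.005, 0, 0, 0],
  [0, 0, 0, 0],
])

```text
t: 5.25
tool_pos: [567.4, 42.2, 26.6]
ee_rot: [0.531, 0.48, 0.517, -0.469]
ft_force: [0.7, 0.1, -1.7]
grip_width: 29.2
```

```bash
python3 go.py  5.8 565.4 44.3 11
```

```text
t 5.25 pos [567.4, 42.2, 26.6] yaw 5.67 tilt 1.40 grip 29.2 f [0.7, 0.1, -1.7]
turn -0.0022 | now-frame [15.6, -2.1, -2.3] | after-turn [15.6, -2.1, -2.3]
```

```bash
sed -i 's/^a=list/print("toolx horiz mrad",(M[:2,0]*1000).round(1).tolist(),"joints",s["joints"].round(3).tolist())\na=list/' go.py; python3 go.py  5.8 565.4 44.3 11
```

```text
t 5.25 pos [567.4, 42.2, 26.6] yaw 5.67 tilt 1.40 grip 29.2 f [0.7, 0.1, -1.7]
toolx horiz mrad [24.4, -1.1] joints [0.073, 0.528, 1.912, -0.005, 0.677, -0.022]
turn -0.0022 | now-frame [15.6, -2.1, -2.3] | after-turn [15.6, -2.1, -2.3]
```

>>> send_rows([
  [0.006, -0.002, -0.002, 0],
  [0.006, 0, 0, 0],
  [0, 0, 0, 0],
])

```text
t: 5.5
tool_pos: [566.4, 44.0, 15.6]
ee_rot: [0.531, 0.481, 0.517, -0.469]
ft_force: [0.2, 0.4, -1.5]
grip_width: 28.4
```

```bash
python3 go.py  5.8 565.4 44.3 11
```

```text
t 5.50 pos [566.4, 44.0, 15.6] yaw 5.64 tilt 1.55 grip 28.4 f [0.2, 0.4, -1.5]
toolx horiz mrad [27.0, -0.9] joints [0.077, 0.545, 1.919, -0.005, 0.651, -0.018]
turn -0.0028 | now-frame [4.5, -1.1, -0.4] | after-turn [4.5, -1.1, -0.4]
```

>>> send_rows([
  [0.004, 0, 0, 0],
  [0, 0, 0, 0],
])

```text
t: 5.67
tool_pos: [566.7, 44.2, 11.5]
ee_rot: [0.531, 0.481, 0.517, -0.468]
ft_force: [-0.4, -0.7, -1.7]
grip_width: 28.8
```

>>> send_rows([
  [0, 0, 0, 0],
  [0, 0, 0, 0],
  [0, 0, 0, 0],
], gripper=0.04)

```text
t: 5.92
tool_pos: [567.4, 44.4, 11.9]
ee_rot: [0.532, 0.481, 0.516, -0.468]
ft_force: [0.3, 0.3, 0.1]
grip_width: 39.9
```

```bash
python3 go.py  5.8 566 44 110 -85.8 445 -5.7 110 -85.8 445 -5.7 5
```

```text
t 5.92 pos [567.4, 44.4, 11.9] yaw 5.67 tilt 1.63 grip 39.9 f [0.3, 0.3, 0.1]
toolx horiz mrad [28.4, -0.8] joints [0.077, 0.552, 1.918, -0.005, 0.643, -0.018]
turn -0.0023 | now-frame [-98.1, 1.3, 0.6] | after-turn [-98.1, 1.3, 0.6]
turn 1.5987 | now-frame [-3.4, -125.4, 37.2] | after-turn [-3.4, 40.7, 124.3]
turn -0.0000 | now-frame [105.0, -0.3, 3.0] | after-turn [105.0, -0.3, 3.0]
```

>>> send_rows([
  [-0.025, 0, 0, 0],
  [-0.03, 0, 0, 0],
  [-0.025, 0, 0, 0],
  [-0.015, -0.02, 0.006, 0],
  [0, -0.03, 0.009, 0],
  [0, -0.03, 0.009, 0],
  [0, -0.03, 0.009, 0],
  [0, -0.012, 0.004, 0.123],
  [0, 0, 0, 0.123],
  [0, 0, 0, 0.123],
  [0, 0, 0, 0.123],
  [0, 0, 0, 0.123],
  [0, 0, 0, 0.123],
  [0, 0, 0, 0.123],
  [0, 0, 0, 0.123],
  [0, 0, 0, 0.123],
  [0, 0, 0, 0.123],
  [0, 0, 0, 0.123],
  [0, 0, 0, 0.12],
  [0, 0, 0, 0.05],
], gripper=0.06)

```text
t: 7.58
tool_pos: [445.2, -6.4, 113.8]
ee_rot: [0.042, 0.721, 0.04, -0.691]
ft_force: [-0.4, -0.2, -0.0]
grip_width: 60.0
```

```bash
cat > blk.py <<'E'
from h import *
import sys
n,tag=sys.argv[1:3];lo,hi=(float(sys.argv[3]),float(sys.argv[4])) if len(sys.argv)>3 else (22,38)
c=snap(n,tag);P=cloud(c)
col=c["color"].astype(int);mx=col.max(2);mn=col.min(2)
m=((mx-mn<40)&(mx>60)&(P[:,:,2]>lo)&(P[:,:,2]<hi)).astype(np.uint8)
k,l,st,ce=cv2.connectedComponentsWithStats(m)
for i in range(1,k):
    q=P[l==i]
    if st[i,4]>100 and len(q):
        r=cv2.minAreaRect(q[:,:2].astype(np.float32))
        if 22<min(r[1])<45 and 45<max(r[1])<80:
            a=r[2] if r[1][0]>r[1][1] else r[2]-90
            print(n,st[i].tolist(),q.mean(0).round(1).tolist(),np.round(r[0],1).tolist(),np.round(r[1],1).tolist(),"len yaw %.1f"%a)
E
python3 go.py -85.8 445 -5.7 5; python3 blk.py wrist 3; python3 blk.py side 3
```

```text
t 7.58 pos [445.2, -6.4, 113.8] yaw -83.40 tilt 2.45 grip 60.0 f [-0.4, -0.2, -0.0]
toolx horiz mrad [42.7, -0.9] joints [-0.018, 0.22, 2.14, -0.0, 0.739, 1.438]
turn 0.0419 | now-frame [108.7, -1.3, 4.8] | after-turn [108.7, -1.1, 4.8]
wrist [287, 198, 57, 107, 5575] [447.1, -5.7, 31.1] [445.5, -6.0] [60.1, 30.0] len yaw 4.0
wrist [102, 205, 65, 110, 5987] [430.6, 93.9, 30.7] [428.5, 95.2] [30.6, 60.3] len yaw -2.5
side [325, 252, 29, 13, 312] [442.4, -0.8, 28.6] [443.1, -4.1] [58.4, 32.8] len yaw 6.3
side [268, 255, 18, 19, 291] [563.8, 46.5, 33.2] [564.9, 44.8] [30.4, 61.4] len yaw -84.4
side [326, 283, 33, 16, 401] [426.3, 100.6, 28.6] [426.7, 97.0] [32.5, 59.3] len yaw -0.8
side [189, 317, 38, 16, 553] [644.9, 225.0, 28.3] [646.1, 222.9] [60.5, 33.2] len yaw 9.9
side [5, 369, 51, 39, 395] [850.5, 393.8, 29.2] [849.0, 387.9] [69.3, 26.6] len yaw 63.6
side [146, 396, 39, 27, 286] [640.2, 398.2, 30.2] [644.5, 393.8] [51.4, 24.7] len yaw 32.5
```

View pics/side3.png

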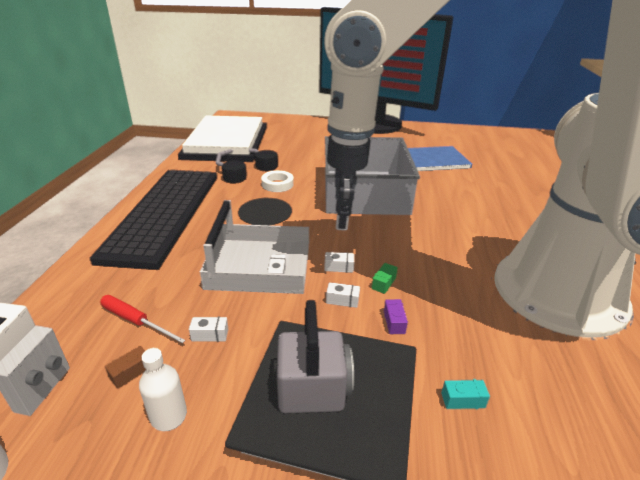

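>>> send_rows([
  [0.015, -0.001, 0.002, 0.02],
  [0.025, 0, 0.002, 0.022],
  [0.025, 0, 0.001, 0],
  [0.02, 0, 0, 0],
  [0.012, 0, 0, 0],
  [0.005, 0, 0, 0],
  [0, 0, 0, 0],
])

```text
t: 8.27
tool_pos: [448.6, -6.0, 10.7]
ee_rot: [0.035, 0.724, 0.033, -0.688]
ft_force: [0.1, 0.8, 0.7]
grip_width: 60.0
```

```bash
python3 go.py -86 445.3 -5.8 5
```

```text
t 8.27 pos [448.6, -6.0, 10.7] yaw -84.49 tilt 2.95 grip 60.0 f [0.1, 0.8, 0.7]
toolx horiz mrad [51.5, -1.1] joints [-0.017, 0.428, 2.193, -0.0, 0.469, 1.458]
turn 0.0264 | now-frame [5.5, -0.6, 3.5] | after-turn [5.5, -0.5, 3.5]
```

>>> send_rows([
  [0.005, -0.0005, 0.0035, 0.026],
  [0, 0, 0, 0],
  [0, 0, 0, 0],
])

```text
t: 8.52
tool_pos: [445.9, -5.9, 6.3]
ee_rot: [0.026, 0.725, 0.024, -0.688]
ft_force: [1.1, -0.1, 0.5]
grip_width: 60.3
```

```bash
python3 go.py -86 445.3 -5.8 5
```

```text
t 8.52 pos [445.9, -5.9, 6.3] yaw -86.00 tilt 3.04 grip 60.3 f [1.1, -0.1, 0.5]
toolx horiz mrad [53.0, -1.1] joints [-0.016, 0.435, 2.201, -0.001, 0.453, 1.485]
turn 0.0000 | now-frame [1.3, -0.1, 0.7] | after-turn [1.3, -0.1, 0.7]
```

>>> send_rows([
  [0, 0, 0, 0],
  [0, 0, 0, 0],
  [0, 0, 0, 0],
  [0, 0, 0, 0],
  [0, 0, 0, 0],
  [0, 0, 0, 0],
], gripper=0.0)

```text
t: 9.02
tool_pos: [447.6, -5.9, 8.9]
ee_rot: [0.026, 0.727, 0.024, -0.686]
ft_force: [0.6, 0.3, -0.4]
grip_width: 28.9
```

```bash
python3 go.py -86 445.3 -5.8 5
```

```text
t 9.02 pos [447.6, -5.9, 8.9] yaw -85.95 tilt 3.30 grip 28.9 f [0.6, 0.3, -0.4]
toolx horiz mrad [57.6, -1.2] joints [-0.016, 0.429, 2.2, -0.001, 0.455, 1.484]
turn 0.0009 | now-frame [3.8, -0.3, 2.5] | after-turn [3.8, -0.3, 2.5]
```

```bash
cat > plan.py <<'E'
# plan.py n yaw x y z : n rows, smooth profile for horizontal+turn, z by given; prints rounded rows in the tool frame
import sys
from h import *
from rig import ctrl
n=int(sys.argv[1]);ty,x,y,z=map(float,sys.argv[2:6])
s=ctrl.state();r=rot(s);M=r.as_matrix();p=s["tool_pos"]
yaw=np.degrees(np.arctan2(M[1,1],M[0,1]));turn=-np.radians((ty-yaw+180)%360-180)
w=np.minimum(1,np.minimum((np.arange(n)+1)/2.,(n-np.arange(n))/4.));w/=w.sum()
d=np.array([x,y,z])-p
print("t %.2f pos %s yaw %.1f turn %.3f d %s toolx %s"%(s["t"],p.round(1).tolist(),yaw,turn,d.round(1).tolist(),(M[:2,0]*1000).round(1).tolist()))
out=[]
for k in w:
    v=M.T@(d*k)/1000; out.append([round(float(a),4) for a in v]+[round(turn*k,3)])
    r=r*R.from_rotvec([turn*k,0,0]);M=r.as_matrix()
o=np.array(out);print("max shift",np.abs(o[:,:3]).max(),np.linalg.norm(o[:,:3],axis=1).max(),"turn",np.abs(o[:,3]).max());print(out)
E
python3 plan.py 4 -86 446 -5.9 95; python3 plan.py 15 5.8 573.1 -31.2 95
```

```text
t 9.02 pos [447.6, -5.9, 8.9] yaw -85.9 turn 0.001 d [-1.6, 0.0, 86.1] toolx [57.6, -1.2]
max shift 0.0323 0.03232630507806297 turn 0.0
[[-0.0215, 0.0001, -0.0008, np.float64(0.0)], [-0.0323, 0.0001, -0.0013, np.float64(0.0)], [-0.0215, 0.0001, -0.0008, np.float64(0.0)], [-0.0108, 0.0, -0.0004, np.float64(0.0)]]
t 9.02 pos [447.6, -5.9, 8.9] yaw -85.9 turn -1.601 d [125.5, -25.3, 86.1] toolx [57.6, -1.2]
max shift 0.0102 0.011924344845734711 turn 0.123
[[-0.003, 0.0013, -0.0049, np.float64(-0.062)], [-0.0061, 0.0033, -0.0097, np.float64(-0.123)], [-0.0061, 0.0044, -0.0092, np.float64(-0.123)], [-0.0061, 0.0055, -0.0086, np.float64(-0.123)], [-0.0061, 0.0065, -0.0078, np.float64(-0.123)], [-0.0061, 0.0074, -0.007, np.float64(-0.123)], [-0.0061, 0.0083, -0.006, np.float64(-0.123)], [-0.0061, 0.0089, -0.005, np.float64(-0.123)], [-0.0061, 0.0095, -0.0038, np.float64(-0.123)], [-0.0061, 0.0099, -0.0026, np.float64(-0.123)], [-0.0061, 0.0101, -0.0014, np.float64(-0.123)], [-0.0061, 0.0102, -0.0001, np.float64(-0.123)], [-0.0045, 0.0076, 0.0008, np.float64(-0.092)], [-0.003, 0.005, 0.001, np.float64(-0.062)], [-0.0015, 0.0025, 0.0007, np.float64(-0.031)]]
```

>>> send_rows([
  [-0.022, 0, -0.001, 0],
  [-0.032, 0, -0.001, 0],
  [-0.022, 0.001, -0.005, -0.06],
  [-0.008, 0.003, -0.01, -0.123],
  [0, 0.0044, -0.0092, -0.123],
  [0, 0.0055, -0.0086, -0.123],
  [0, 0.0065, -0.0078, -0.123],
  [0, 0.0074, -0.007, -0.123],
  [0, 0.0083, -0.006, -0.123],
  [0, 0.009, -0.005, -0.123],
  [0, 0.0095, -0.004, -0.123],
  [0, 0.01, -0.0026, -0.123],
  [0, 0.01, -0.0014, -0.123],
  [0, 0.01, 0, -0.123],
  [0, 0.0076, 0.001, -0.09],
  [0, 0.005, 0.001, -0.05],
  [0, 0.0025, 0.0007, 0],
  [0, 0, 0, 0],
])

```text
t: 10.52
tool_pos: [577.2, -30.2, 102.1]
ee_rot: [0.536, 0.488, 0.509, -0.465]
ft_force: [0.1, 0.3, -0.6]
grip_width: 28.8
```

```bash
python3 go.py 5.8 573.1 -31.2 11;python3 plan.py 6  5.8 573.1 -31.2 14
```

```text
t 10.52 pos [577.2, -30.2, 102.1] yaw 5.24 tilt 2.90 grip 28.8 f [0.1, 0.3, -0.6]
toolx horiz mrad [50.5, -1.0] joints [-0.056, 0.413, 1.879, 0.003, 0.8, -0.149]
turn -0.0097 | now-frame [90.8, -8.8, 0.1] | after-turn [90.8, -8.8, 0.0]
t 10.52 pos [577.2, -30.2, 102.1] yaw 5.2 turn -0.010 d [-4.1, -1.0, -88.1] toolx [50.5, -1.0]
max shift 0.0219 0.02201022489662475 turn 0.002
[[0.011, -0.0011, 0.0, np.float64(-0.001)], [0.0219, -0.0022, 0.0, np.float64(-0.002)], [0.0219, -0.0022, 0.0, np.float64(-0.002)], [0.0165, -0.0016, 0.0, np.float64(-0.002)], [0.011, -0.0011, 0.0, np.float64(-0.001)], [0.0055, -0.0005, 0.0, np.float64(-0.001)]]
```

>>> send_rows([
  [0.013, -0.002, 0, -0.004],
  [0.022, -0.002, 0, -0.004],
  [0.022, -0.002, 0, 0],
  [0.018, -0.002, 0, 0],
  [0.012, -0.001, 0, 0],
  [0.006, 0, 0, 0],
  [0, 0, 0, 0],
])

```text
t: 11.1
tool_pos: [574.7, -31.2, 10.0]
ee_rot: [0.536, 0.492, 0.505, -0.465]
ft_force: [0.6, 0.3, -1.4]
grip_width: 29.0
```

```bash
python3 go.py 5.8 573.1 -31.2 11
```

```text
t 11.10 pos [574.7, -31.2, 10.0] yaw 4.86 tilt 3.30 grip 29.0 f [0.6, 0.3, -1.4]
toolx horiz mrad [57.5, -1.6] joints [-0.058, 0.552, 1.927, 0.003, 0.605, -0.145]
turn -0.0164 | now-frame [-1.1, -1.6, -0.1] | after-turn [-1.1, -1.5, -0.2]
```

>>> send_rows([
  [0, -0.001, 0, 0],
  [0, 0, 0, 0],
  [0, 0, 0, 0],
], gripper=0.042)

```text
t: 11.35
tool_pos: [573.2, -31.2, 10.5]
ee_rot: [0.535, 0.493, 0.504, -0.466]
ft_force: [-0.1, 0.4, -0.1]
grip_width: 41.7
```

```bash
python3 go.py 5.8 573.1 -31.2 110; python3 plan.py 15 -92 427.8 95.8 95
```

```text
t 11.35 pos [573.2, -31.2, 10.5] yaw 4.60 tilt 3.31 grip 41.7 f [-0.1, 0.4, -0.1]
toolx horiz mrad [57.7, -1.6] joints [-0.058, 0.549, 1.93, 0.003, 0.604, -0.141]
turn -0.0210 | now-frame [-99.3, 5.6, 0.6] | after-turn [-99.3, 5.6, 0.7]
t 11.35 pos [573.2, -31.2, 10.5] yaw 4.6 turn 1.686 d [-145.4, 127.0, 84.5] toolx [57.7, -1.6]
max shift 0.0145 0.01622405621292037 turn 0.13
[[-0.0036, -0.005, -0.0053, np.float64(0.065)], [-0.0071, -0.0106, -0.0099, np.float64(0.13)], [-0.0071, -0.0118, -0.0085, np.float64(0.13)], [-0.0071, -0.0128, -0.0069, np.float64(0.13)], [-0.0071, -0.0136, -0.0051, np.float64(0.13)], [-0.0071, -0.0142, -0.0033, np.float64(0.13)], [-0.0071, -0.0145, -0.0015, np.float64(0.13)], [-0.0071, -0.0145, 0.0004, np.float64(0.13)], [-0.0071, -0.0144, 0.0023, np.float64(0.13)], [-0.0071, -0.014, 0.0041, np.float64(0.13)], [-0.0071, -0.0133, 0.0059, np.float64(0.13)], [-0.0071, -0.0124, 0.0076, np.float64(0.13)], [-0.0054, -0.0085, 0.0068, np.float64(0.097)], [-0.0036, -0.0052, 0.0051, np.float64(0.065)], [-0.0018, -0.0024, 0.0027, np.float64(0.032)]]
```

>>> send_rows([
  [-0.025, 0, 0, 0],
  [-0.035, 0.002, 0, 0],
  [-0.025, 0, -0.003, 0.06],
  [-0.005, -0.0106, -0.0099, 0.125],
  [0, -0.0118, -0.0085, 0.125],
  [0, -0.0128, -0.0069, 0.125],
  [0, -0.0136, -0.0051, 0.125],
  [0, -0.0142, -0.0033, 0.125],
  [0, -0.0145, -0.0015, 0.125],
  [0, -0.0145, 0.0004, 0.125],
  [0, -0.0144, 0.0023, 0.125],
  [0, -0.014, 0.004, 0.125],
  [0, -0.0133, 0.006, 0.125],
  [0, -0.0124, 0.0076, 0.125],
  [0, -0.0085, 0.007, 0.1],
  [0, -0.005, 0.005, 0.065],
  [0, -0.002, 0.003, 0.02],
  [0, 0, 0, 0],
], gripper=0.06)

```text
t: 12.85
tool_pos: [421.9, 95.0, 97.1]
ee_rot: [0.002, 0.727, 0.001, -0.686]
ft_force: [-0.0, 0.7, 0.5]
grip_width: 59.9
```

```bash
python3 go.py -92 427.8 95.8 5;python3 blk.py wrist 4
```

```text
t 12.85 pos [421.9, 95.0, 97.1] yaw -89.78 tilt 3.29 grip 59.9 f [-0.0, 0.7, 0.5]
toolx horiz mrad [57.5, -1.1] joints [0.229, 0.228, 2.186, -0.023, 0.672, 1.814]
turn 0.0387 | now-frame [92.3, -0.9, -0.6] | after-turn [92.3, -0.9, -0.6]
wrist [285, 193, 62, 115, 6468] [430.1, 95.7, 31.1] [428.5, 95.8] [29.8, 59.8] len yaw -2.4
wrist [215, 381, 81, 46, 517] [345.6, 127.6, 25.5] [343.8, 125.2] [48.5, 22.3] len yaw 67.3
```

>>> send_rows([
  [0.015, -0.001, -0.001, 0.02],
  [0.024, 0, 0, 0.02],
  [0.022, 0, 0, 0],
  [0.018, 0, 0, 0],
  [0.01, 0, 0, 0],
  [0.004, 0, 0, 0],
  [0, 0, 0, 0],
])

```text
t: 13.48
tool_pos: [434.1, 95.6, 2.6]
ee_rot: [-0.012, 0.73, -0.011, -0.683]
ft_force: [-0.7, -0.2, 0.2]
grip_width: 59.8
```

```bash
python3 go.py -92 428.4 95.8 4
```

```text
t 13.48 pos [434.1, 95.6, 2.6] yaw -91.79 tilt 3.76 grip 59.8 f [-0.7, -0.2, 0.2]
toolx horiz mrad [65.6, 0.5] joints [0.224, 0.439, 2.212, -0.034, 0.426, 1.857]
turn 0.0037 | now-frame [-1.8, -0.0, 5.6] | after-turn [-1.8, -0.0, 5.6]
```

>>> send_rows([
  [-0.001, 0, 0.005, 0],
  [0, 0, 0, 0],
  [0, 0, 0, 0],
  [0, 0, 0, 0],
  [0, 0, 0, 0],
  [0, 0, 0, 0],
], gripper=0.0)

```text
t: 13.98
tool_pos: [430.3, 95.8, 6.1]
ee_rot: [-0.012, 0.731, -0.01, -0.682]
ft_force: [0.5, 0.5, -1.2]
grip_width: 29.0
```

```bash
python3 go.py -92 428.4 95.8 4; python3 plan.py 15 5.8 618 49.7 100
```

```text
t 13.98 pos [430.3, 95.8, 6.1] yaw -91.74 tilt 3.99 grip 29.0 f [0.5, 0.5, -1.2]
toolx horiz mrad [69.6, 1.3] joints [0.227, 0.427, 2.222, -0.035, 0.425, 1.859]
turn 0.0045 | now-frame [2.0, 0.1, 2.0] | after-turn [2.0, 0.1, 2.0]
t 13.98 pos [430.3, 95.8, 6.1] yaw -91.7 turn -1.702 d [187.7, -46.1, 93.9] toolx [69.6, 1.3]
max shift 0.0153 0.016561702811003463 turn 0.131
[[-0.0031, 0.0015, -0.0075, np.float64(-0.065)], [-0.0062, 0.0041, -0.0148, np.float64(-0.131)], [-0.0062, 0.006, -0.0141, np.float64(-0.131)], [-0.0062, 0.0077, -0.0132, np.float64(-0.131)], [-0.0062, 0.0094, -0.0121, np.float64(-0.131)], [-0.0062, 0.0109, -0.0108, np.float64(-0.131)], [-0.0062, 0.0122, -0.0092, np.float64(-0.131)], [-0.0062, 0.0133, -0.0076, np.float64(-0.131)], [-0.0062, 0.0142, -0.0058, np.float64(-0.131)], [-0.0062, 0.0148, -0.0039, np.float64(-0.131)], [-0.0062, 0.0152, -0.0019, np.float64(-0.131)], [-0.0062, 0.0153, 0.0001, np.float64(-0.131)], [-0.0047, 0.0114, 0.0016, np.float64(-0.098)], [-0.0031, 0.0074, 0.0018, np.float64(-0.065)], [-0.0016, 0.0037, 0.0011, np.float64(-0.033)]]
```

>>> send_rows([
  [-0.024, 0, 0, 0],
  [-0.034, 0, 0, 0],
  [-0.024, 0.0015, -0.0075, -0.065],
  [-0.008, 0.004, -0.0148, -0.125],
  [0, 0.006, -0.014, -0.125],
  [0, 0.0077, -0.0132, -0.125],
  [0, 0.0094, -0.012, -0.125],
  [0, 0.011, -0.0108, -0.125],
  [0, 0.0122, -0.0092, -0.125],
  [0, 0.0133, -0.0076, -0.125],
  [0, 0.0142, -0.0058, -0.125],
  [0, 0.0148, -0.004, -0.125],
  [0, 0.0152, -0.002, -0.125],
  [0, 0.0152, 0, -0.125],
  [0, 0.0114, 0.0016, -0.11],
  [0, 0.007, 0.0018, -0.06],
  [0, 0.003, 0.001, -0.02],
  [0, 0, 0, 0],
])

```text
t: 15.48
tool_pos: [621.0, 41.6, 116.0]
ee_rot: [0.53, 0.504, 0.495, -0.469]
ft_force: [-0.6, -0.8, -1.4]
grip_width: 29.1
```

```bash
python3 go.py 5.8 618 49.7 10;python3 plan.py 6  5.8 618 49.7 12
```

```text
t 15.48 pos [621.0, 41.6, 116.0] yaw 2.98 tilt 3.99 grip 29.1 f [-0.6, -0.8, -1.4]
toolx horiz mrad [69.6, 1.0] joints [0.066, 0.444, 1.787, -0.005, 0.841, 0.018]
turn -0.0493 | now-frame [105.5, -9.9, -8.5] | after-turn [105.5, -9.5, -9.0]
t 15.48 pos [621.0, 41.6, 116.0] yaw 3.0 turn -0.049 d [-3.0, 8.1, -104.0] toolx [69.6, 1.0]
max shift 0.0259 0.026103831136444322 turn 0.012
[[0.0129, -0.0012, -0.0011, np.float64(-0.006)], [0.0259, -0.0024, -0.0021, np.float64(-0.012)], [0.0259, -0.0024, -0.0022, np.float64(-0.012)], [0.0194, -0.0018, -0.0017, np.float64(-0.009)], [0.0129, -0.0012, -0.0011, np.float64(-0.006)], [0.0065, -0.0006, -0.0006, np.float64(-0.003)]]
```

>>> send_rows([
  [0.013, -0.002, -0.002, -0.012],
  [0.024, -0.003, -0.003, -0.018],
  [0.024, -0.003, -0.003, -0.015],
  [0.018, -0.002, -0.001, 0],
  [0.012, 0, 0, 0],
  [0.006, 0, 0, 0],
  [0, 0, 0, 0],
])

```text
t: 16.07
tool_pos: [617.0, 50.6, 16.6]
ee_rot: [0.541, 0.494, 0.504, -0.458]
ft_force: [-0.0, 0.2, -0.7]
grip_width: 28.8
```

```bash
python3 go.py 5.8 618 49.7 10
```

```text
t 16.07 pos [617.0, 50.6, 16.6] yaw 5.31 tilt 4.15 grip 28.8 f [-0.0, 0.2, -0.7]
toolx horiz mrad [72.3, 1.3] joints [0.082, 0.582, 1.839, -0.008, 0.648, -0.004]
turn -0.0086 | now-frame [6.6, 0.4, 0.9] | after-turn [6.6, 0.4, 0.9]
```

>>> send_rows([
  [0.005, 0.0, 0, 0],
  [0, 0, 0, 0],
  [0, 0, 0, 0],
])

```text
t: 16.32
tool_pos: [618.4, 50.6, 12.7]
ee_rot: [0.541, 0.494, 0.503, -0.458]
ft_force: [0.1, -0.2, -1.7]
grip_width: 28.8
```

>>> send_rows([
  [0, 0, 0, 0],
  [0, 0, 0, 0],
  [0, 0, 0, 0],
], gripper=0.042)

```text
t: 16.57
tool_pos: [620.4, 50.6, 15.1]
ee_rot: [0.542, 0.495, 0.502, -0.457]
ft_force: [0.2, 0.4, -0.2]
grip_width: 42.4
```

```bash
python3 go.py 5.8 618 49.7 110; python3 plan.py 12 -80.4 646.7 221 95
```

```text
t 16.57 pos [620.4, 50.6, 15.1] yaw 5.23 tilt 4.48 grip 42.4 f [0.2, 0.4, -0.2]
toolx horiz mrad [78.1, 1.7] joints [0.082, 0.586, 1.837, -0.008, 0.641, -0.003]
turn -0.0099 | now-frame [-94.8, 5.0, 1.2] | after-turn [-94.8, 5.0, 1.2]
t 16.57 pos [620.4, 50.6, 15.1] yaw 5.2 turn 1.495 d [26.3, 170.4, 79.9] toolx [78.1, 1.7]
max shift 0.0173 0.01903417978269618 turn 0.149
[[-0.0039, 0.0024, -0.0083, np.float64(0.075)], [-0.0077, 0.0035, -0.017, np.float64(0.149)], [-0.0077, 0.001, -0.0173, np.float64(0.149)], [-0.0077, -0.0016, -0.0173, np.float64(0.149)], [-0.0077, -0.0042, -0.0168, np.float64(0.149)], [-0.0077, -0.0067, -0.016, np.float64(0.149)], [-0.0077, -0.009, -0.0149, np.float64(0.149)], [-0.0077, -0.0111, -0.0134, np.float64(0.149)], [-0.0077, -0.0129, -0.0116, np.float64(0.149)], [-0.0058, -0.0109, -0.0071, np.float64(0.112)], [-0.0039, -0.0077, -0.0039, np.float64(0.075)], [-0.0019, -0.004, -0.0017, np.float64(0.037)]]
```

```bash
python3 plan.py 14 -80.4 646.7 221 95
```

```text
t 16.57 pos [620.4, 50.6, 15.1] yaw 5.2 turn 1.495 d [26.3, 170.4, 79.9] toolx [78.1, 1.7]
max shift 0.0145 0.015857490343683014 turn 0.125
[[-0.0032, 0.002, -0.007, np.float64(0.062)], [-0.0064, 0.0031, -0.0141, np.float64(0.125)], [-0.0064, 0.0013, -0.0144, np.float64(0.125)], [-0.0064, -0.0005, -0.0145, np.float64(0.125)], [-0.0064, -0.0023, -0.0143, np.float64(0.125)], [-0.0064, -0.004, -0.0139, np.float64(0.125)], [-0.0064, -0.0057, -0.0133, np.float64(0.125)], [-0.0064, -0.0073, -0.0125, np.float64(0.125)], [-0.0064, -0.0088, -0.0115, np.float64(0.125)], [-0.0064, -0.0102, -0.0103, np.float64(0.125)], [-0.0064, -0.0114, -0.0089, np.float64(0.125)], [-0.0048, -0.0093, -0.0056, np.float64(0.093)], [-0.0032, -0.0065, -0.0031, np.float64(0.062)], [-0.0016, -0.0033, -0.0014, np.float64(0.031)]]
```

>>> send_rows([
  [-0.025, 0, 0, 0],
  [-0.035, 0.002, 0, 0],
  [-0.025, 0.003, -0.005, 0.06],
  [-0.006, 0.003, -0.014, 0.123],
  [0, 0.002, -0.0145, 0.123],
  [0, 0, -0.0145, 0.123],
  [0, -0.002, -0.0145, 0.123],
  [0, -0.004, -0.014, 0.123],
  [0, -0.0057, -0.0133, 0.123],
  [0, -0.0073, -0.0125, 0.123],
  [0, -0.0088, -0.0115, 0.123],
  [0, -0.01, -0.0103, 0.123],
  [0, -0.0114, -0.009, 0.12],
  [0, -0.0093, -0.0056, 0.09],
  [0, -0.0065, -0.003, 0.05],
  [0, -0.003, -0.001, 0.01],
  [0, 0, 0, 0],
], gripper=0.06)

```text
t: 17.98
tool_pos: [655.7, 227.2, 124.4]
ee_rot: [0.067, 0.736, 0.065, -0.67]
ft_force: [0.9, 1.4, 0.7]
grip_width: 60.1
```

```bash
python3 go.py -80.4 646.7 221 4;python3 blk.py wrist 5
```

```text
t 17.98 pos [655.7, 227.2, 124.4] yaw -79.36 tilt 5.33 grip 60.1 f [0.9, 1.4, 0.7]
toolx horiz mrad [92.7, 5.5] joints [0.344, 0.521, 1.632, -0.033, 0.899, 1.748]
turn 0.0182 | now-frame [119.0, 3.0, 21.1] | after-turn [119.0, 3.4, 21.0]
wrist [296, 217, 53, 102, 5035] [650.7, 221.9, 31.1] [649.5, 221.5] [59.6, 29.8] len yaw 9.0
wrist [532, 332, 88, 59, 2399] [626.9, 56.6, 32.7] [620.0, 56.6] [29.3, 46.4] len yaw -86.5
```

>>> send_rows([
  [0.018, 0.002, 0.006, 0.015],
  [0.028, 0.001, 0.006, 0.015],
  [0.028, 0, 0.005, 0],
  [0.022, 0, 0.002, 0],
  [0.014, 0, 0, 0],
  [0.006, 0, 0, 0],
  [0, 0, 0, 0],
])

```text
t: 18.62
tool_pos: [650.8, 218.0, 6.7]
ee_rot: [0.059, 0.739, 0.057, -0.669]
ft_force: [0.1, -0.1, 0.7]
grip_width: 60.0
```

```bash
python3 go.py -81 649 221.5 4
```

```text
t 18.62 pos [650.8, 218.0, 6.7] yaw -80.60 tilt 5.68 grip 60.0 f [0.1, -0.1, 0.7]
toolx horiz mrad [98.7, 6.5] joints [0.334, 0.663, 1.704, -0.042, 0.68, 1.771]
turn 0.0071 | now-frame [2.5, -3.7, 1.5] | after-turn [2.5, -3.7, 1.5]
```

>>> send_rows([
  [0.004, -0.0035, 0.001, 0.007],
  [0, 0, 0, 0],
  [0, 0, 0, 0],
  [0, 0, 0, 0],
  [0, 0, 0, 0],
  [0, 0, 0, 0],
], gripper=0.0)

```text
t: 19.12
tool_pos: [652.4, 222.3, 6.9]
ee_rot: [0.056, 0.741, 0.056, -0.667]
ft_force: [-0.3, -0.2, -1.8]
grip_width: 28.9
```

```bash
python3 go.py -81 649 221.5 4; python3 plan.py 14 5.8 625.8 -26 100
```

```text
t 19.12 pos [652.4, 222.3, 6.9] yaw -80.98 tilt 5.99 grip 28.9 f [-0.3, -0.2, -1.8]
toolx horiz mrad [104.0, 8.3] joints [0.34, 0.664, 1.701, -0.043, 0.676, 1.785]
turn 0.0003 | now-frame [2.5, 0.3, 3.8] | after-turn [2.5, 0.3, 3.8]
t 19.12 pos [652.4, 222.3, 6.9] yaw -81.0 turn -1.515 d [-26.6, -248.3, 93.1] toolx [104.0, 8.3]
max shift 0.0205 0.022245448972767444 turn 0.126
[[-0.0041, 0.0101, 0.0023, np.float64(-0.063)], [-0.0081, 0.0198, 0.0059, np.float64(-0.126)], [-0.0081, 0.0189, 0.0083, np.float64(-0.126)], [-0.0081, 0.0177, 0.0106, np.float64(-0.126)], [-0.0081, 0.0162, 0.0128, np.float64(-0.126)], [-0.0081, 0.0145, 0.0147, np.float64(-0.126)], [-0.0081, 0.0125, 0.0164, np.float64(-0.126)], [-0.0081, 0.0104, 0.0179, np.float64(-0.126)], [-0.0081, 0.008, 0.0191, np.float64(-0.126)], [-0.0081, 0.0056, 0.0199, np.float64(-0.126)], [-0.0081, 0.003, 0.0205, np.float64(-0.126)], [-0.0061, 0.0003, 0.0155, np.float64(-0.095)], [-0.0041, -0.0008, 0.0103, np.float64(-0.063)], [-0.002, -0.0007, 0.0051, np.float64(-0.032)]]
```

>>> send_rows([
  [-0.026, 0, 0, 0],
  [-0.036, 0, 0, 0],
  [-0.026, 0.008, 0.002, -0.06],
  [-0.012, 0.0198, 0.006, -0.124],
  [0, 0.019, 0.0083, -0.124],
  [0, 0.0177, 0.0106, -0.124],
  [0, 0.0162, 0.0128, -0.124],
  [0, 0.0145, 0.0147, -0.124],
  [0, 0.0125, 0.0164, -0.124],
  [0, 0.0104, 0.018, -0.124],
  [0, 0.008, 0.019, -0.124],
  [0, 0.0056, 0.02, -0.124],
  [0, 0.003, 0.0205, -0.124],
  [0, 0, 0.0155, -0.1],
  [0, -0.001, 0.01, -0.06],
  [0, -0.001, 0.003, 0],
  [0, 0, 0, 0],
])

```text
t: 20.53
tool_pos: [622.7, -31.0, 113.2]
ee_rot: [0.544, 0.51, 0.49, -0.451]
ft_force: [-0.4, 0.6, -1.6]
grip_width: 28.7
```

```bash
python3 go.py 5.8 625.8 -26 10;python3 plan.py 6  5.8 625.8 -26 12
```

```text
t 20.53 pos [622.7, -31.0, 113.2] yaw 4.17 tilt 6.52 grip 28.7 f [-0.4, 0.6, -1.6]
toolx horiz mrad [113.2, 9.1] joints [-0.061, 0.431, 1.82, 0.023, 0.778, -0.149]
turn -0.0285 | now-frame [102.9, -8.3, -4.7] | after-turn [102.9, -8.1, -4.9]
t 20.53 pos [622.7, -31.0, 113.2] yaw 4.2 turn -0.028 d [3.1, 5.0, -101.2] toolx [113.2, 9.1]
max shift 0.0252 0.025307706336213088 turn 0.007
[[0.0126, -0.001, -0.0006, np.float64(-0.004)], [0.0252, -0.002, -0.0012, np.float64(-0.007)], [0.0252, -0.002, -0.0012, np.float64(-0.007)], [0.0189, -0.0015, -0.0009, np.float64(-0.005)], [0.0126, -0.001, -0.0006, np.float64(-0.004)], [0.0063, -0.0005, -0.0003, np.float64(-0.002)]]
```

>>> send_rows([
  [0.013, -0.002, -0.001, -0.01],
  [0.025, -0.002, -0.002, -0.01],
  [0.025, -0.002, -0.002, -0.008],
  [0.019, -0.002, -0.001, 0],
  [0.012, 0, 0, 0],
  [0.005, 0, 0, 0],
  [0, 0, 0, 0],
])

```text
t: 21.12
tool_pos: [629.4, -20.5, 13.5]
ee_rot: [0.55, 0.508, 0.492, -0.445]
ft_force: [-1.0, 0.7, -1.7]
grip_width: 29.2
```

```bash
python3 go.py 5.8 625.8 -26 10
```

```text
t 21.12 pos [629.4, -20.5, 13.5] yaw 5.07 tilt 6.94 grip 29.2 f [-1.0, 0.7, -1.7]
toolx horiz mrad [120.3, 9.9] joints [-0.043, 0.583, 1.853, 0.027, 0.585, -0.153]
turn -0.0127 | now-frame [3.0, -4.4, 5.2] | after-turn [3.0, -4.5, 5.1]
```

>>> send_rows([
  [0.001, -0.003, 0.005, 0],
  [0.001, 0, 0, 0],
  [0, 0, 0, 0],
])

```text
t: 21.37
tool_pos: [628.4, -25.7, 13.1]
ee_rot: [0.55, 0.509, 0.491, -0.445]
ft_force: [-0.5, -0.2, -2.4]
grip_width: 29.0
```

>>> send_rows([
  [0, 0, 0, 0],
  [0, 0, 0, 0],
  [0, 0, 0, 0],
], gripper=0.042)

```text
t: 21.62
tool_pos: [630.3, -26.2, 15.8]
ee_rot: [0.551, 0.51, 0.489, -0.444]
ft_force: [-0.1, 1.1, -0.3]
grip_width: 41.7
```

```bash
python3 go.py 5.8 625.8 -26 10; python3 plan.py 10 10 454 334 230
```

```text
t 21.62 pos [630.3, -26.2, 15.8] yaw 4.97 tilt 7.33 grip 41.7 f [-0.1, 1.1, -0.3]
toolx horiz mrad [127.3, 9.5] joints [-0.053, 0.579, 1.856, 0.03, 0.58, -0.163]
turn -0.0144 | now-frame [5.2, -5.1, -0.6] | after-turn [5.2, -5.1, -0.7]
t 21.62 pos [630.3, -26.2, 15.8] yaw 5.0 turn -0.088 d [-176.3, 360.2, 214.2] toolx [127.3, 9.5]
max shift 0.0475 0.056849802110473524 turn 0.011
[[-0.0145, -0.0072, -0.0234, np.float64(-0.005)], [-0.0289, -0.0142, -0.0468, np.float64(-0.011)], [-0.0289, -0.0137, -0.047, np.float64(-0.011)], [-0.0289, -0.0132, -0.0471, np.float64(-0.011)], [-0.0289, -0.0127, -0.0472, np.float64(-0.011)], [-0.0289, -0.0122, -0.0474, np.float64(-0.011)], [-0.0289, -0.0116, -0.0475, np.float64(-0.011)], [-0.0217, -0.0083, -0.0357, np.float64(-0.008)], [-0.0145, -0.0054, -0.0239, np.float64(-0.005)], [-0.0072, -0.0026, -0.0119, np.float64(-0.003)]]
```

>>> send_rows([
  [-0.025, 0.002, 0, 0],
  [-0.036, 0.004, 0, 0],
  [-0.036, 0.003, 0, 0],
  [-0.03, 0.002, 0, 0],
  [-0.025, -0.0142, -0.03, 0],
  [-0.025, -0.0142, -0.03, 0],
], gripper=0.06)

```text
t: 22.12
tool_pos: [585.7, 26.8, 192.3]
ee_rot: [0.549, 0.51, 0.489, -0.447]
ft_force: [0.6, 0.1, 0.1]
grip_width: 59.8
```

```bash
python3 - <<'E'
from h import *
c=snap("scene","6");c2=snap("side","6");snap("wrist","6")
a=cv2.imread("pics/scene6.png");b=cv2.imread("pics/side6.png")
cv2.imwrite("pics/m6.png",np.hstack([cv2.resize(a[200:400,180:540],(400,300)),cv2.resize(b[180:420,180:460],(400,300))]))
E
python3 go.py 10 454 334 230;python3 plan.py 10 10 454 334 230
```

```text
t 22.27 pos [586.3, 28.5, 193.3] yaw 4.92 tilt 7.30 grip 60.4 f [0.9, -0.5, 0.3]
toolx horiz mrad [126.7, 9.2] joints [0.044, 0.272, 1.849, 0.005, 0.894, -0.045]
turn -0.0887 | now-frame [-50.3, -100.1, -315.6] | after-turn [-50.3, -71.7, -323.3]
t 22.27 pos [586.3, 28.5, 193.3] yaw 4.9 turn -0.089 d [-132.3, 305.5, 36.7] toolx [126.7, 9.2]
max shift 0.0401 0.041921235668811105 turn 0.011
[[-0.0031, -0.0063, -0.0197, np.float64(-0.006)], [-0.0063, -0.0123, -0.0395, np.float64(-0.011)], [-0.0063, -0.0119, -0.0397, np.float64(-0.011)], [-0.0063, -0.0114, -0.0398, np.float64(-0.011)], [-0.0063, -0.011, -0.0399, np.float64(-0.011)], [-0.0063, -0.0105, -0.04, np.float64(-0.011)], [-0.0063, -0.0101, -0.0401, np.float64(-0.011)], [-0.0047, -0.0072, -0.0302, np.float64(-0.008)], [-0.0031, -0.0047, -0.0202, np.float64(-0.006)], [-0.0016, -0.0023, -0.0101, np.float64(-0.003)]]
```

View pics/m6.png

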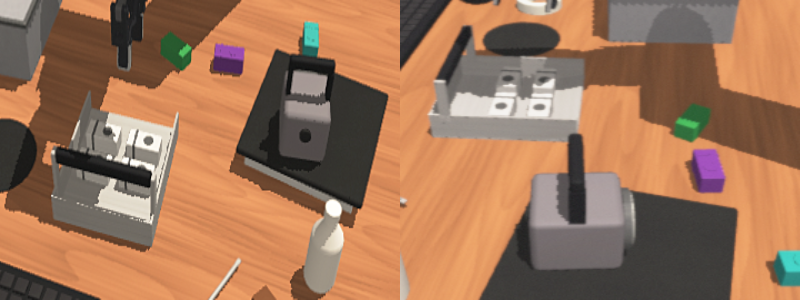

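All four aluminium blocks are in the tray (side crop, around (500-540, 80-105)), and nothing else has moved. The lamp is next.

>>> send_rows([
  [-0.006, -0.006, -0.019, -0.006],
  [-0.01, -0.012, -0.038, -0.011],
  [-0.01, -0.012, -0.038, -0.011],
  [-0.008, -0.0114, -0.0385, -0.011],
  [-0.004, -0.011, -0.038, -0.011],
  [-0.004, -0.01, -0.038, -0.011],
  [-0.004, -0.01, -0.038, -0.011],
  [0, -0.007, -0.03, -0.008],
  [0, -0.004, -0.02, -0.006],
  [0, 0, -0.008, 0],
  [0, 0, 0, 0],
])

```text
t: 23.18
tool_pos: [459.0, 327.5, 219.7]
ee_rot: [0.573, 0.484, 0.507, -0.425]
ft_force: [-0.4, -0.6, -0.7]
grip_width: 60.1
```

```bash
python3 - <<'E'
from h import *
c=snap("wrist","7");snap("side","7")
for n in ("wrist7","side7"):
    c=load(n);P=cloud(c);mx=c["color"].max(2);Z=P[:,:,2]
    m=((mx<60)&(Z>155)&(Z<185)&(P[:,:,1]>280)&(P[:,:,1]<390)&(P[:,:,0]>400)&(P[:,:,0]<500)).astype(np.uint8)
    k,l,st,ce=cv2.connectedComponentsWithStats(m);i=1+st[1:,4].argmax()
    q=P[l==i];print(n,st[i],q.mean(0).round(1),cv2.minAreaRect(q[:,:2].astype(np.float32)))
E
python3 go.py 10.5 453.5 334 152
```

```text
wrist7 [ 293  217   38  150 3867] [467.3 315.2 177.7] ((467.9965515136719, 312.9905090332031), (15.848588943481445, 69.44088745117188), 10.777650833129883)
side7 [298 289  12  51 476] [464.5 324.1 174.3] ((465.73480224609375, 314.3446350097656), (13.84546184539795, 70.37062072753906), 9.934982299804688)
t 23.28 pos [459.3, 325.7, 219.7] yaw 9.76 tilt 7.15 grip 60.1 f [-0.9, 0.1, -0.4]
toolx horiz mrad [124.4, 2.9] joints [0.659, 0.218, 1.854, -0.09, 0.971, 0.537]
turn -0.0129 | now-frame [66.5, -12.6, -10.4] | after-turn [66.5, -12.5, -10.6]
```

View pics/wrist7.png

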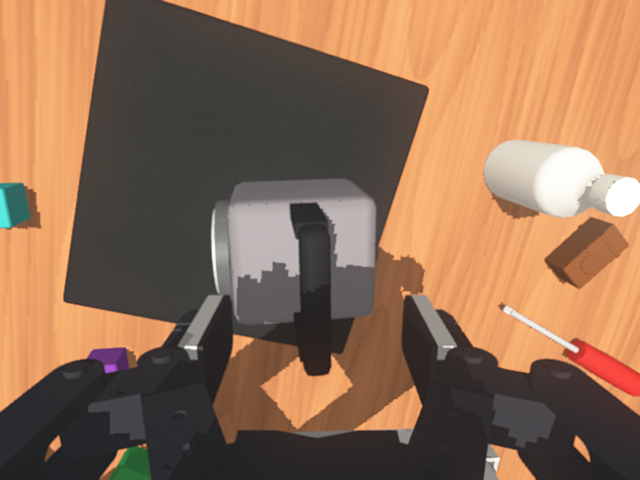

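The lamp has been knocked: both views now put its handle at (467, 313.5), about 24 mm from before. I retarget it there.

```bash
python3 go.py 10.5 466.8 313.7 152;python3 plan.py 7 10.5 466.8 313.7 152
```

```text
t 23.28 pos [459.3, 325.7, 219.7] yaw 9.76 tilt 7.15 grip 60.1 f [-0.9, 0.1, -0.4]
toolx horiz mrad [124.4, 2.9] joints [0.659, 0.218, 1.854, -0.09, 0.971, 0.537]
turn -0.0129 | now-frame [68.1, -3.0, 11.8] | after-turn [68.1, -3.2, 11.8]
t 23.28 pos [459.3, 325.7, 219.7] yaw 9.8 turn -0.013 d [7.5, -12.0, -67.7] toolx [124.4, 2.9]
max shift 0.0136 0.013823168956501979 turn 0.003
[[0.0068, -0.0003, 0.0012, np.float64(-0.001)], [0.0136, -0.0006, 0.0024, np.float64(-0.003)], [0.0136, -0.0006, 0.0024, np.float64(-0.003)], [0.0136, -0.0006, 0.0024, np.float64(-0.003)], [0.0102, -0.0005, 0.0018, np.float64(-0.002)], [0.0068, -0.0003, 0.0012, np.float64(-0.001)], [0.0034, -0.0002, 0.0006, np.float64(-0.001)]]
```

>>> send_rows([
  [0.0, -0.002, 0.006, -0.006],
  [0.008, -0.001, 0.006, -0.006],
  [0.016, 0, 0, 0],
  [0.018, 0, 0, 0],
  [0.014, 0, 0, 0],
  [0.009, 0, 0, 0],
  [0.004, 0, 0, 0],
  [0, 0, 0, 0],
])

```text
t: 23.95
tool_pos: [471.1, 300.1, 146.2]
ee_rot: [0.574, 0.482, 0.506, -0.426]
ft_force: [0.3, 0.4, -0.2]
grip_width: 59.9
```

```bash
python3 go.py 10.5 466.8 313.7 152
```

```text
t 23.95 pos [471.1, 300.1, 146.2] yaw 9.98 tilt 7.16 grip 59.9 f [0.3, 0.4, -0.2]
toolx horiz mrad [124.6, -1.1] joints [0.609, 0.303, 1.93, -0.1, 0.809, 0.501]
turn -0.0090 | now-frame [-6.3, -1.2, -14.1] | after-turn [-6.3, -1.1, -14.1]
```

>>> send_rows([
  [-0.003, -0.001, -0.006, 0],
  [-0.002, 0, -0.005, 0],
  [0, 0, 0, 0],
])

```text
t: 24.2
tool_pos: [468.2, 310.6, 152.2]
ee_rot: [0.574, 0.483, 0.506, -0.426]
ft_force: [0.4, 0.3, 0.7]
grip_width: 59.7
```

```bash
python3 go.py 10.5 466.8 313.7 152
```

```text
t 24.20 pos [468.2, 310.6, 152.2] yaw 9.86 tilt 7.19 grip 59.7 f [0.4, 0.3, 0.7]
toolx horiz mrad [125.2, -1.0] joints [0.628, 0.3, 1.918, -0.101, 0.825, 0.523]
turn -0.0111 | now-frame [-0.0, -0.9, -3.3] | after-turn [-0.0, -0.8, -3.3]
```

>>> send_rows([
  [0, 0.001, -0.003, -0.008],
  [0, 0, 0, 0],
  [0, 0, 0, 0],
  [0, 0, 0, 0],
  [0, 0, 0, 0],
  [0, 0, 0, 0],
  [0, 0, 0, 0],
], gripper=0.0, newtons=80)

```text
t: 24.78
tool_pos: [468.0, 315.8, 155.1]
ee_rot: [0.576, 0.481, 0.508, -0.423]
ft_force: [-2.4, -0.4, 4.6]
grip_width: 12.8
```

```bash
python3 go.py 10.5 466.8 313.7 152
```

```text
t 24.78 pos [468.0, 315.8, 155.1] yaw 10.46 tilt 7.24 grip 12.8 f [-2.4, -0.4, 4.6]
toolx horiz mrad [126.0, 1.0] joints [0.636, 0.299, 1.911, -0.1, 0.832, 0.519]
turn -0.0006 | now-frame [2.9, -1.9, 1.8] | after-turn [2.9, -1.9, 1.8]
```

>>> send_rows([
  [-0.01, 0, 0, 0],
  [-0.02, 0, 0, 0],
  [-0.02, 0, 0, 0],
  [-0.008, 0, 0, 0],
  [0, 0, 0, 0],
])

```text
t: 25.2
tool_pos: [458.8, 313.9, 212.6]
ee_rot: [0.576, 0.478, 0.508, -0.425]
ft_force: [-0.5, 0.8, -4.2]
grip_width: 12.5
```

```bash
python3 go.py 10.5 435 300 205;python3 plan.py 16 10.5 430 -150 205
python3 - <<'E'
from h import *
snap("side","8")
E
```

```text
t 25.20 pos [458.8, 313.9, 212.6] yaw 10.50 tilt 6.99 grip 12.5 f [-0.5, 0.8, -4.2]
toolx horiz mrad [121.7, -3.1] joints [0.644, 0.217, 1.873, -0.092, 0.958, 0.512]
turn -0.0001 | now-frame [4.7, -26.6, 9.2] | after-turn [4.7, -26.6, 9.2]
t 25.20 pos [458.8, 313.9, 212.6] yaw 10.5 turn -0.000 d [-28.8, -463.9, -7.6] toolx [121.7, -3.1]
max shift 0.0322 0.03320557182160849 turn 0.0
[[0.0002, -0.004, 0.0161, np.float64(-0.0)], [0.0004, -0.0081, 0.0322, np.float64(-0.0)], [0.0004, -0.0081, 0.0322, np.float64(-0.0)], [0.0004, -0.0081, 0.0322, np.float64(-0.0)], [0.0004, -0.0081, 0.0322, np.float64(-0.0)], [0.0004, -0.0081, 0.0322, np.float64(-0.0)], [0.0004, -0.0081, 0.0322, np.float64(-0.0)], [0.0004, -0.0081, 0.0322, np.float64(-0.0)], [0.0004, -0.0081, 0.0322, np.float64(-0.0)], [0.0004, -0.0081, 0.0322, np.float64(-0.0)], [0.0004, -0.0081, 0.0322, np.float64(-0.0)], [0.0004, -0.0081, 0.0322, np.float64(-0.0)], [0.0004, -0.0081, 0.0322, np.float64(-0.0)], [0.0003, -0.0061, 0.0242, np.float64(-0.0)], [0.0002, -0.004, 0.0161, np.float64(-0.0)], [0.0001, -0.002, 0.0081, np.float64(-0.0)]]
```

View pics/side8.png

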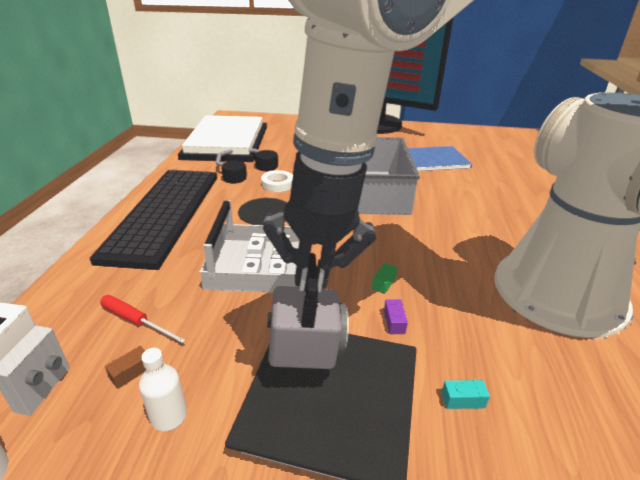

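>>> send_rows([
  [0, -0.004, 0.012, 0],
  [0, -0.006, 0.024, 0],
  [0, -0.006, 0.025, 0],
  [0, -0.006, 0.025, 0],
  [0, -0.006, 0.025, 0],
  [0, -0.006, 0.025, 0],
  [0, -0.006, 0.025, 0],
  [0, -0.006, 0.025, 0],
  [0, -0.006, 0.025, 0],
  [0, -0.006, 0.025, 0],
  [0, -0.006, 0.025, 0],
  [0, -0.006, 0.025, 0],
  [0, -0.006, 0.025, 0],
  [0, -0.006, 0.025, 0],
  [0, -0.006, 0.025, 0],
  [0, -0.006, 0.025, 0],
  [0, -0.004, 0.022, 0],
  [0, -0.003, 0.016, 0],
  [0, -0.002, 0.01, 0],
  [0, 0, 0, 0],
])

```text
t: 26.92
tool_pos: [417.5, -160.1, 190.9]
ee_rot: [0.572, 0.47, 0.515, -0.432]
ft_force: [0.7, -0.3, -6.3]
grip_width: 12.5
```

```bash
python3 plan.py 14 10.5 654 -209 205
```

```text
t 26.92 pos [417.5, -160.1, 190.9] yaw 10.7 turn 0.004 d [236.5, -48.9, 14.1] toolx [95.5, -10.6]
max shift 0.0187 0.020201237585851024 turn 0.0
[[0.0004, 0.0093, 0.0038, np.float64(0.0)], [0.0008, 0.0186, 0.0076, np.float64(0.0)], [0.0008, 0.0186, 0.0076, np.float64(0.0)], [0.0008, 0.0186, 0.0076, np.float64(0.0)], [0.0008, 0.0186, 0.0076, np.float64(0.0)], [0.0008, 0.0186, 0.0076, np.float64(0.0)], [0.0008, 0.0186, 0.0076, np.float64(0.0)], [0.0008, 0.0186, 0.0076, np.float64(0.0)], [0.0008, 0.0187, 0.0076, np.float64(0.0)], [0.0008, 0.0187, 0.0076, np.float64(0.0)], [0.0008, 0.0187, 0.0076, np.float64(0.0)], [0.0006, 0.014, 0.0057, np.float64(0.0)], [0.0004, 0.0093, 0.0038, np.float64(0.0)], [0.0002, 0.0047, 0.0019, np.float64(0.0)]]
```

>>> send_rows([
  [-0.003, 0.01, 0.001, 0],
  [-0.004, 0.018, 0.002, 0],
  [-0.004, 0.018, 0.002, 0],
  [-0.004, 0.018, 0.003, 0],
  [-0.003, 0.018, 0.003, 0],
  [-0.002, 0.018, 0.003, 0],
  [-0.002, 0.018, 0.003, 0],
  [-0.002, 0.018, 0.003, 0],
  [-0.002, 0.018, 0.01, 0],
  [-0.002, 0.018, 0.011, 0],
  [-0.002, 0.018, 0.011, 0],
  [0, 0.014, 0.01, 0],
  [0, 0.009, 0.006, 0],
  [0, 0.004, 0.003, 0],
  [0, 0, 0, 0],
])

```text
t: 28.17
tool_pos: [651.6, -175.5, 233.1]
ee_rot: [0.568, 0.467, 0.522, -0.433]
ft_force: [-0.6, -0.2, -4.4]
grip_width: 12.6
```

```bash
python3 go.py 10.5 655 -209 120
python3 - <<'E'
from h import *
snap("scene","9");c=snap("side","9")
E
```

```text
t 28.17 pos [651.6, -175.5, 233.1] yaw 10.98 tilt 4.65 grip 12.6 f [-0.6, -0.2, -4.4]
toolx horiz mrad [81.0, -4.0] joints [-0.275, 0.387, 1.581, 0.02, 1.094, -0.474]
turn 0.0083 | now-frame [113.2, -11.9, 31.3] | after-turn [113.2, -11.7, 31.4]
```

View pics/scene9.png

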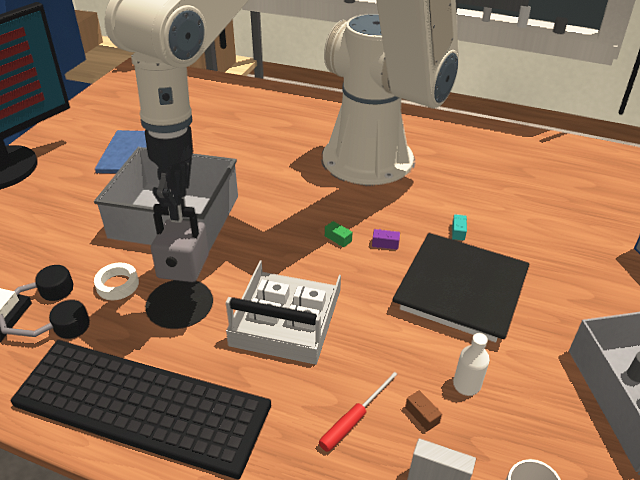

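>>> send_rows([
  [0.005, 0, 0.012, 0],
  [0.012, -0.002, 0.013, 0],
  [0.018, -0.002, 0.006, 0],
  [0.02, -0.002, 0, 0],
  [0.018, -0.001, 0, 0],
  [0.012, 0, 0, 0],
  [0.006, 0, 0, 0],
  [0, 0, 0, 0],
])

```text
t: 28.93
tool_pos: [652.2, -212.8, 134.9]
ee_rot: [0.567, 0.466, 0.523, -0.434]
ft_force: [-0.2, -0.2, -5.2]
grip_width: 12.4
```

```bash
python3 go.py 10.5 655 -209 120
```

```text
t 28.93 pos [652.2, -212.8, 134.9] yaw 10.92 tilt 4.44 grip 12.4 f [-0.2, -0.2, -5.2]
toolx horiz mrad [77.4, -4.5] joints [-0.328, 0.505, 1.633, 0.026, 0.93, -0.532]
turn 0.0074 | now-frame [15.1, 2.3, -3.5] | after-turn [15.1, 2.3, -3.5]
```

>>> send_rows([
  [0.002, -0.004, -0.003, 0],
  [0.004, 0, 0, 0],
  [0.003, 0, 0, 0],
  [0.002, 0, 0, 0],
])

```text
t: 29.27
tool_pos: [649.0, -211.2, 124.8]
ee_rot: [0.568, 0.467, 0.522, -0.433]
ft_force: [-0.4, 0.1, -4.1]
grip_width: 12.4
```

```bash
python3 go.py 10.5 651 -209 120;python3 - <<'E'
from h import *
c=snap("side","10");P=cloud(c);col=c["color"].astype(int);mx=col.max(2);mn=col.min(2)
m=(mx-mn<30)&(mx>70)&(P[:,:,2]>12)&(P[:,:,2]<115)&(abs(P[:,:,0]-652)<90)&(abs(P[:,:,1]+209)<90)
q=P[m];print(len(q),q.min(0),q.max(0),cv2.minAreaRect(q[:,:2].astype(np.float32)))
cv2.imwrite("pics/s10c.png",cv2.resize(c["color"][120:280,160:380,::-1],None,fx=3,fy=3))
E
```

```text
t 29.27 pos [649.0, -211.2, 124.8] yaw 10.92 tilt 4.59 grip 12.4 f [-0.4, 0.1, -4.1]
toolx horiz mrad [79.8, -5.4] joints [-0.327, 0.51, 1.65, 0.026, 0.904, -0.532]
turn 0.0073 | now-frame [4.9, 2.0, -1.9] | after-turn [4.9, 2.0, -1.9]
1450 [ 592.85172668 -261.15494216   12.28217304] [ 699.40960242 -166.18973329  112.07167996] ((647.8365478515625, -213.7176055908203), (105.04769897460938, 83.73872375488281), 10.888306617736816)
```

View pics/s10c.png

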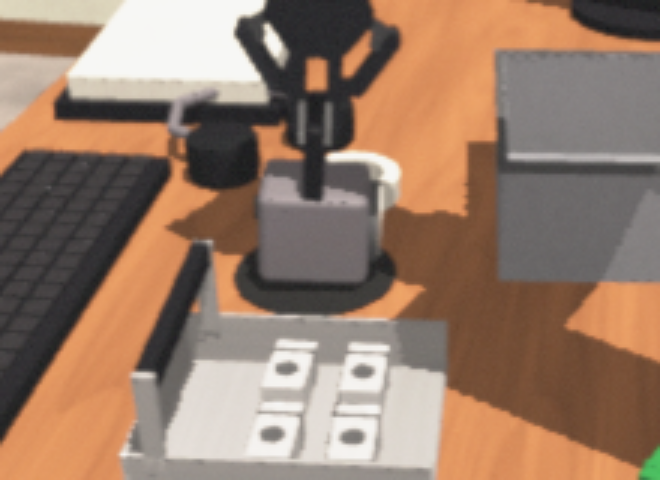

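>>> send_rows([
  [0.003, 0.002, -0.003, 0],
  [0.003, 0, 0, 0],
  [0.003, 0, 0, 0],
  [0.002, 0, 0, 0],
])

```text
t: 29.65
tool_pos: [656.0, -207.0, 119.4]
ee_rot: [0.57, 0.468, 0.519, -0.431]
ft_force: [-5.2, 1.4, 7.4]
grip_width: 12.6
```

```bash
python3 go.py 10.5 651 -209 120
```

```text
t 29.65 pos [656.0, -207.0, 119.4] yaw 10.94 tilt 5.13 grip 12.6 f [-5.2, 1.4, 7.4]
toolx horiz mrad [89.1, -6.2] joints [-0.319, 0.52, 1.648, 0.028, 0.887, -0.526]
turn 0.0076 | now-frame [-1.0, -5.2, 1.1] | after-turn [-1.0, -5.2, 1.1]
```

>>> send_rows([
  [0, 0, 0, 0],
  [0, 0, 0, 0],
  [0, 0, 0, 0],
  [0, 0, 0, 0],
], gripper=0.05)

```text
t: 29.98
tool_pos: [659.3, -207.1, 122.6]
ee_rot: [0.573, 0.469, 0.517, -0.43]
ft_force: [0.3, 0.8, 1.0]
grip_width: 50.1
```

```bash
python3 go.py 10.5 651 -209 220
```

```text
t 29.98 pos [659.3, -207.1, 122.6] yaw 11.01 tilt 5.53 grip 50.1 f [0.3, 0.8, 1.0]
toolx horiz mrad [96.0, -8.2] joints [-0.317, 0.517, 1.644, 0.029, 0.886, -0.525]
turn 0.0089 | now-frame [-97.8, 0.6, 2.9] | after-turn [-97.8, 0.6, 2.9]
```

>>> send_rows([
  [-0.018, 0, 0, 0],
  [-0.028, 0.001, 0, 0],
  [-0.028, 0.001, 0, 0],
  [-0.018, 0, 0, 0],
  [0, 0, -0.015, 0.02],
  [0, 0, -0.03, 0.02],
  [0, 0.002, -0.035, 0.02],
  [0, 0.002, -0.035, 0.02],
  [0, 0.002, -0.035, 0],
  [0, 0.002, -0.03, 0],
  [0, 0, -0.02, 0],
  [0, 0, -0.01, 0],
  [0, 0, 0, 0],
])

```text
t: 31.07
tool_pos: [634.1, 8.3, 216.7]
ee_rot: [0.554, 0.495, 0.494, -0.451]
ft_force: [-0.1, 0.5, -0.8]
grip_width: 50.1
```

```bash
python3 - <<'E'
from h import *
for n in("scene","side","wrist"): snap(n,"11")
for n in ("scene11","wrist11","side11"):
    c=load(n);P=cloud(c);col=c["color"].astype(int);mx=col.max(2);mn=col.min(2);X,Y,Z=P[:,:,0],P[:,:,1],P[:,:,2]
    for lab,m in (("bar",(mx<70)&(Z>88)&(Z<118)&(X>640)&(X<740)&(abs(Y-20)<110)),("lamphandle",(mx<70)&(Z>115)&(Z<150)&(abs(X-655)<60)&(abs(Y+209)<60)),("lamptop",(mx-mn<30)&(mx>60)&(Z>72)&(Z<92)&(abs(X-655)<80)&(abs(Y+209)<80))):
        k,l,st,ce=cv2.connectedComponentsWithStats(m.astype(np.uint8))
        if k<2: continue
        i=1+st[1:,4].argmax();q=P[l==i];print(n,lab,st[i],q.mean(0).round(1),[np.round(x,1).tolist() for x in cv2.minAreaRect(q[:,:2].astype(np.float32))])
E
python3 go.py 5.8 690.5 19 82
```

```text
scene11 bar [230 297  87  28 995] [694.5  17.9 106.3] [[691.4, 17.5], [18.6, 161.0], 6.5]
scene11 lamphandle [148 251  41  19 423] [ 664.2 -210.   136.1] [[662.9, -213.0], [16.5, 77.8], 12.3]
scene11 lamptop [ 146  262   51   38 1223] [ 671.5 -208.7   83. ] [[662.6, -211.0], [91.5, 78.5], 11.1]
wrist11 bar [ 369   77   40  259 6468] [687.9  28.8 109.8] [[691.3, 18.5], [15.0, 163.1], 5.7]
wrist11 lamptop [309 424  41  13 123] [ 680.6 -168.5   77.1] [[678.5, -168.7], [32.5, 3.3], 11.2]
side11 bar [205 201  25  46 383] [684.1  30.3 107.3] [[687.0, 21.9], [14.1, 155.9], 5.4]
side11 lamphandle [257 169   7   8  38] [ 649.4 -175.9  122.3] [[650.1, -175.7], [16.1, 7.4], 29.4]
side11 lamptop [243 173  41  21 537] [ 651.3 -199.8   80.4] [[652.2, -207.2], [96.4, 75.9], 11.9]
t 31.22 pos [634.4, 5.6, 216.7] yaw 5.78 tilt 6.02 grip 50.1 f [-0.3, -0.1, -0.2]
toolx horiz mrad [104.2, -11.6] joints [0.013, 0.329, 1.708, -0.015, 1.001, -0.079]
turn -0.0003 | now-frame [139.6, 43.0, -10.8] | after-turn [139.6, 43.0, -10.8]
```

View pics/scene11.png

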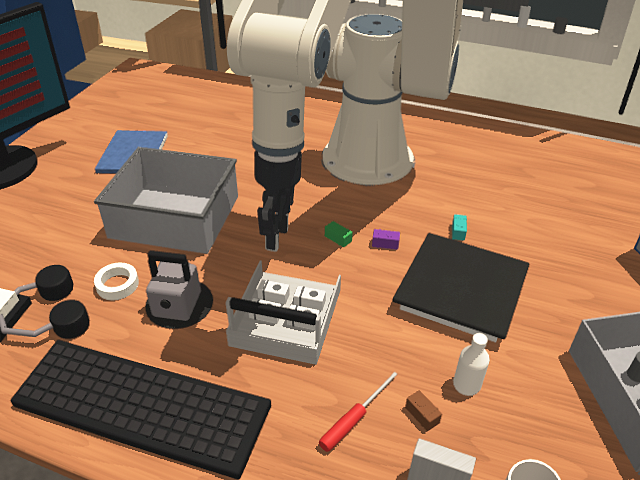

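View pics/wrist11.png

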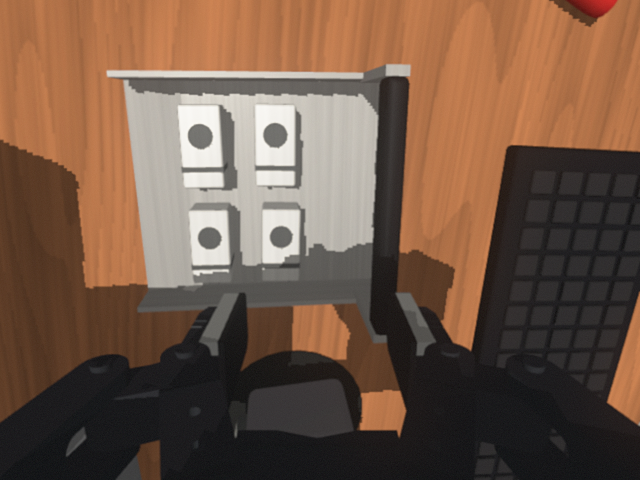

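```bash
python3 plan.py 9 5.8 692.5 18.5 150
```

```text
t 31.22 pos [634.4, 5.6, 216.7] yaw 5.8 turn -0.000 d [58.1, 12.9, -66.7] toolx [104.2, -11.6]
max shift 0.0103 0.012739309243440163 turn 0.0
[[0.0052, 0.0037, -0.0006, np.float64(-0.0)], [0.0103, 0.0074, -0.0012, np.float64(-0.0)], [0.0103, 0.0074, -0.0012, np.float64(-0.0)], [0.0103, 0.0074, -0.0012, np.float64(-0.0)], [0.0103, 0.0074, -0.0012, np.float64(-0.0)], [0.0103, 0.0074, -0.0012, np.float64(-0.0)], [0.0077, 0.0056, -0.0009, np.float64(-0.0)], [0.0052, 0.0037, -0.0006, np.float64(-0.0)], [0.0026, 0.0019, -0.0003, np.float64(-0.0)]]
```

>>> send_rows([
  [0.003, 0.004, -0.002, 0],
  [0.006, 0.01, -0.002, 0],
  [0.01, 0.012, -0.001, 0],
  [0.01, 0.01, -0.001, 0],
  [0.01, 0.008, -0.001, 0],
  [0.01, 0.005, 0, 0],
  [0.008, 0.003, 0, 0],
  [0.005, 0, 0, 0],
  [0, 0, 0, 0],
])

```text
t: 31.97
tool_pos: [698.9, 9.3, 153.8]
ee_rot: [0.552, 0.498, 0.491, -0.455]
ft_force: [-0.8, 0.1, 0.4]
grip_width: 49.9
```

```bash
python3 go.py 5.8 692.5 18.5 150 5.8 692.5 18.5 82
```

```text
t 31.97 pos [698.9, 9.3, 153.8] yaw 5.26 tilt 6.05 grip 49.9 f [-0.8, 0.1, 0.4]
toolx horiz mrad [104.5, -13.8] joints [0.019, 0.489, 1.613, -0.02, 0.935, -0.061]
turn -0.0095 | now-frame [2.9, -5.9, -9.8] | after-turn [2.9, -5.8, -9.8]
turn -0.0000 | now-frame [67.6, -7.0, -1.6] | after-turn [67.6, -7.0, -1.6]
```

>>> send_rows([
  [0.006, -0.006, -0.005, -0.009],
  [0.012, -0.004, -0.004, 0],
  [0.015, -0.001, 0, 0],
  [0.015, -0.001, 0, 0],
  [0.012, -0.001, 0, 0],
  [0.008, 0, 0, 0],
  [0.004, 0, 0, 0],
  [0, 0, 0, 0],
])

```text
t: 32.63
tool_pos: [689.0, 17.6, 77.8]
ee_rot: [0.555, 0.494, 0.493, -0.452]
ft_force: [-0.2, 0.9, 0.0]
grip_width: 49.8
```

```bash
python3 go.py 5.8 692.5 18.5 82
```

```text
t 32.63 pos [689.0, 17.6, 77.8] yaw 5.96 tilt 6.08 grip 49.8 f [-0.2, 0.9, 0.0]
toolx horiz mrad [105.0, -13.5] joints [0.032, 0.566, 1.682, -0.024, 0.79, -0.055]
turn 0.0027 | now-frame [-3.8, 4.0, -0.4] | after-turn [-3.8, 4.0, -0.4]
```

>>> send_rows([
  [-0.002, 0.004, 0, 0],
  [0, 0, 0, 0],
  [0, 0, 0, 0],
  [0, 0, 0, 0],
  [0, 0, 0, 0],
  [0, 0, 0, 0],
  [0, 0, 0, 0],
], gripper=0.0, newtons=120)

```text
t: 33.22
tool_pos: [692.3, 18.1, 83.9]
ee_rot: [0.554, 0.494, 0.494, -0.452]
ft_force: [-0.8, -0.7, 2.2]
grip_width: 12.7
```

```bash
python3 go.py 5.8 692.5 18.5 82;python3 - <<'E'
from h import *
snap("side","12")
E
```

```text
t 33.22 pos [692.3, 18.1, 83.9] yaw 5.92 tilt 5.95 grip 12.7 f [-0.8, -0.7, 2.2]
toolx horiz mrad [102.7, -13.5] joints [0.032, 0.563, 1.669, -0.023, 0.807, -0.055]
turn 0.0021 | now-frame [2.0, 0.1, -0.5] | after-turn [2.0, 0.1, -0.5]
```

View pics/side12.png

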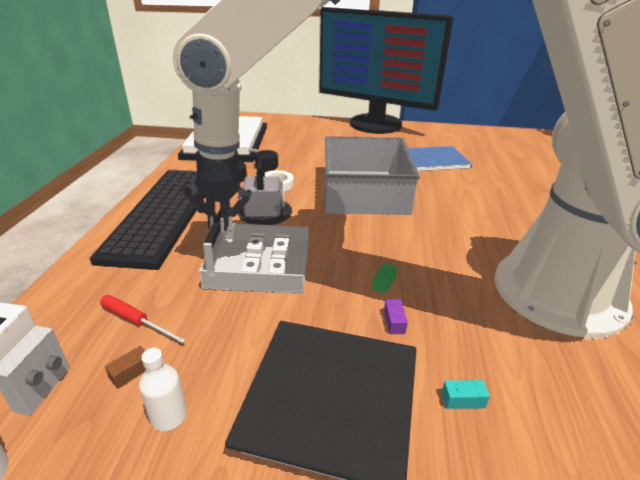

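>>> send_rows([
  [-0.006, 0, 0, 0],
  [-0.01, 0, 0, 0],
  [-0.014, 0, 0, 0],
  [-0.014, 0, 0, 0],
  [-0.014, 0, 0, 0],
  [-0.01, 0, 0, 0],
  [-0.006, 0, 0, 0],
])

```text
t: 33.85
tool_pos: [683.0, 19.2, 161.2]
ee_rot: [0.554, 0.494, 0.494, -0.453]
ft_force: [-0.1, -0.4, -7.8]
grip_width: 11.9
```

```bash
python3 go.py 5.8 692.5 18.5 82;python3 - <<'E'
from h import *
snap("side","13")
E
```

```text
t 33.85 pos [683.0, 19.2, 161.2] yaw 5.93 tilt 5.87 grip 11.9 f [-0.1, -0.4, -7.8]
toolx horiz mrad [101.4, -13.4] joints [0.034, 0.46, 1.642, -0.021, 0.938, -0.057]
turn 0.0022 | now-frame [79.7, 1.4, -0.3] | after-turn [79.7, 1.4, -0.3]
```

View pics/side13.png

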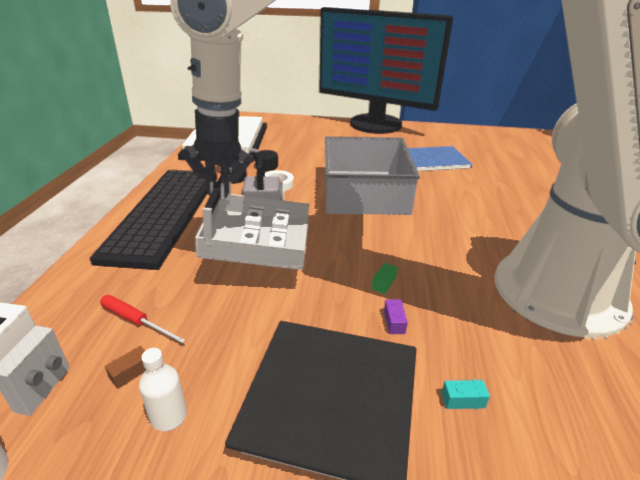

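```bash
python3 plan.py 14 5.8 565 19 280
```

```text
t 33.90 pos [683.8, 19.2, 162.5] yaw 5.9 turn 0.002 d [-118.8, -0.2, 117.5] toolx [103.3, -13.3]
max shift 0.0108 0.013948835076808386 turn 0.0
[[-0.0054, -0.0044, -0.0004, np.float64(0.0)], [-0.0108, -0.0088, -0.0007, np.float64(0.0)], [-0.0108, -0.0088, -0.0007, np.float64(0.0)], [-0.0108, -0.0088, -0.0007, np.float64(0.0)], [-0.0108, -0.0088, -0.0007, np.float64(0.0)], [-0.0108, -0.0088, -0.0007, np.float64(0.0)], [-0.0108, -0.0088, -0.0007, np.float64(0.0)], [-0.0108, -0.0088, -0.0007, np.float64(0.0)], [-0.0108, -0.0088, -0.0007, np.float64(0.0)], [-0.0108, -0.0088, -0.0007, np.float64(0.0)], [-0.0108, -0.0088, -0.0007, np.float64(0.0)], [-0.0081, -0.0066, -0.0005, np.float64(0.0)], [-0.0054, -0.0044, -0.0004, np.float64(0.0)], [-0.0027, -0.0022, -0.0002, np.float64(0.0)]]
```

>>> send_rows([
  [-0.006, -0.004, 0, 0],
  [-0.012, -0.009, -0.001, 0],
  [-0.012, -0.009, -0.001, 0],
  [-0.012, -0.009, -0.001, 0],
  [-0.012, -0.009, -0.001, 0],
  [-0.012, -0.009, -0.001, 0],
  [-0.012, -0.009, -0.001, 0],
  [-0.012, -0.009, -0.001, 0],
  [-0.012, -0.009, -0.001, 0],
  [-0.012, -0.009, 0.004, 0],
  [-0.01, -0.008, 0.008, 0],
  [-0.006, -0.006, 0.012, 0],
  [-0.002, -0.003, 0.015, 0],
  [0, 0, 0.018, 0],
])

```text
t: 35.07
tool_pos: [560.9, -38.1, 289.6]
ee_rot: [0.553, 0.492, 0.497, -0.452]
ft_force: [1.5, -0.2, -8.2]
grip_width: 11.8
```

```bash
python3 plan.py 19 7.8 540 -346 285
```

```text
t 35.07 pos [560.9, -38.1, 289.6] yaw 6.1 turn -0.029 d [-20.9, -307.9, -4.6] toolx [96.6, -11.6]
max shift 0.0179 0.01820604295282201 turn 0.002
[[0.0002, -0.0016, 0.0089, np.float64(-0.001)], [0.0004, -0.0032, 0.0179, np.float64(-0.002)], [0.0004, -0.0032, 0.0179, np.float64(-0.002)], [0.0004, -0.0032, 0.0179, np.float64(-0.002)], [0.0004, -0.0033, 0.0179, np.float64(-0.002)], [0.0004, -0.0033, 0.0178, np.float64(-0.002)], [0.0004, -0.0033, 0.0178, np.float64(-0.002)], [0.0004, -0.0034, 0.0178, np.float64(-0.002)], [0.0004, -0.0034, 0.0178, np.float64(-0.002)], [0.0004, -0.0034, 0.0178, np.float64(-0.002)], [0.0004, -0.0035, 0.0178, np.float64(-0.002)], [0.0004, -0.0035, 0.0178, np.float64(-0.002)], [0.0004, -0.0035, 0.0178, np.float64(-0.002)], [0.0004, -0.0035, 0.0178, np.float64(-0.002)], [0.0004, -0.0036, 0.0178, np.float64(-0.002)], [0.0004, -0.0036, 0.0178, np.float64(-0.002)], [0.0003, -0.0027, 0.0133, np.float64(-0.001)], [0.0002, -0.0018, 0.0089, np.float64(-0.001)], [0.0001, -0.0009, 0.0044, np.float64(-0.0)]]
```

>>> send_rows([
  [-0.0005, -0.003, 0.0178, -0.002],
  [-0.0005, -0.003, 0.0178, -0.002],
  [-0.0005, -0.003, 0.0178, -0.002],
  [-0.0005, -0.003, 0.0178, -0.002],
  [-0.0005, -0.003, 0.0178, -0.002],
  [-0.0005, -0.003, 0.0178, -0.002],
  [-0.0005, -0.003, 0.0178, -0.002],
  [-0.0005, -0.0034, 0.0178, -0.002],
  [-0.0005, -0.0034, 0.0178, -0.002],
  [-0.0005, -0.0034, 0.0178, -0.002],
  [-0.0005, -0.0034, 0.0178, -0.002],
  [-0.0005, -0.0034, 0.0178, -0.002],
  [-0.0005, -0.0034, 0.0178, -0.002],
  [-0.0005, -0.0036, 0.0165, -0.002],
  [-0.0005, -0.003, 0.013, -0.002],
  [0, -0.002, 0.008, 0],
  [0, 0, 0.004, 0],
  [0, 0, 0, 0],
])

```text
t: 36.57
tool_pos: [528.5, -336.6, 298.2]
ee_rot: [0.558, 0.484, 0.505, -0.447]
ft_force: [0.2, -0.5, -8.0]
grip_width: 12.1
```

```bash
python3 go.py 7.8 540 -346 270;python3 - <<'E'
from h import *
snap("scene","14");snap("side","14");snap("wrist","14")
E
```

```text
t 36.57 pos [528.5, -336.6, 298.2] yaw 7.62 tilt 5.17 grip 12.1 f [0.2, -0.5, -8.0]
toolx horiz mrad [89.6, -10.1] joints [-0.592, 0.258, 1.617, 0.045, 1.187, -0.739]
turn -0.0032 | now-frame [29.2, 7.6, 10.2] | after-turn [29.2, 7.6, 10.2]
```

View pics/scene14.png

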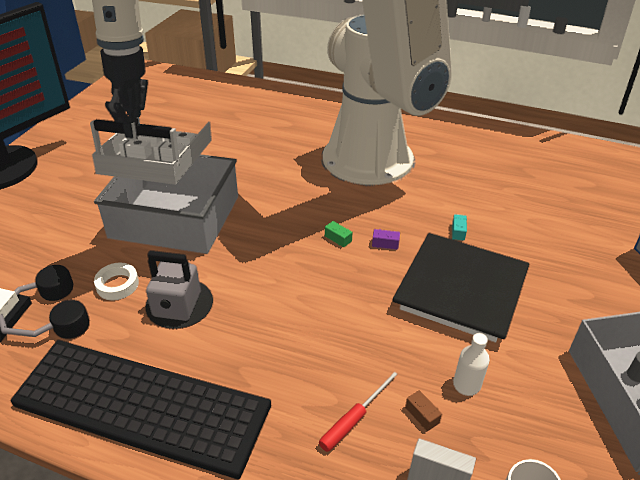

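View pics/wrist14.png

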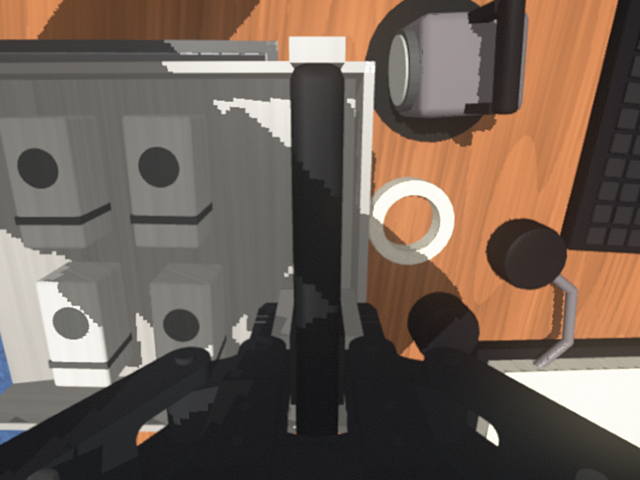

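View pics/side14.png

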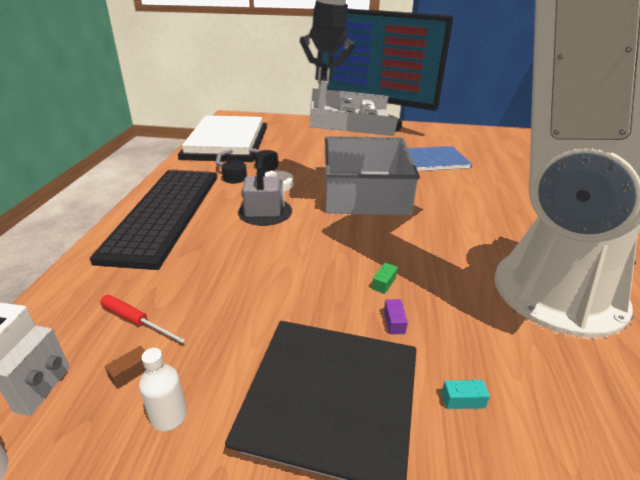

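>>> send_rows([
  [0.004, 0, 0.004, 0],
  [0.008, 0.002, 0.003, 0],
  [0.01, 0.002, 0.002, 0],
  [0.006, 0, 0, 0],
  [0, 0, 0, 0],
])

```text
t: 37.13
tool_pos: [538.1, -341.8, 268.0]
ee_rot: [0.558, 0.483, 0.506, -0.446]
ft_force: [-0.1, 1.4, -7.8]
grip_width: 12.1
```

>>> send_rows([
  [0, 0, 0, 0],
  [0, 0, 0, 0],
  [0, 0, 0, 0],
], newtons=45)

```text
t: 37.38
tool_pos: [537.9, -341.2, 266.4]
ee_rot: [0.557, 0.483, 0.507, -0.446]
ft_force: [-0.6, -0.5, -8.3]
grip_width: 12.1
```

```bash
python3 go.py 7.8 534 -347 262;python3 - <<'E'
from h import *
c=snap("scene","15")
cv2.imwrite("pics/s15c.png",cv2.resize(c["color"][80:260,60:280,::-1],None,fx=3,fy=3))
E
```

```text
t 37.38 pos [537.9, -341.2, 266.4] yaw 7.87 tilt 5.05 grip 12.1 f [-0.6, -0.5, -8.3]
toolx horiz mrad [87.8, -6.7] joints [-0.591, 0.301, 1.63, 0.048, 1.135, -0.746]
turn 0.0013 | now-frame [4.0, -5.0, 5.2] | after-turn [4.0, -5.0, 5.2]
```

View pics/s15c.png

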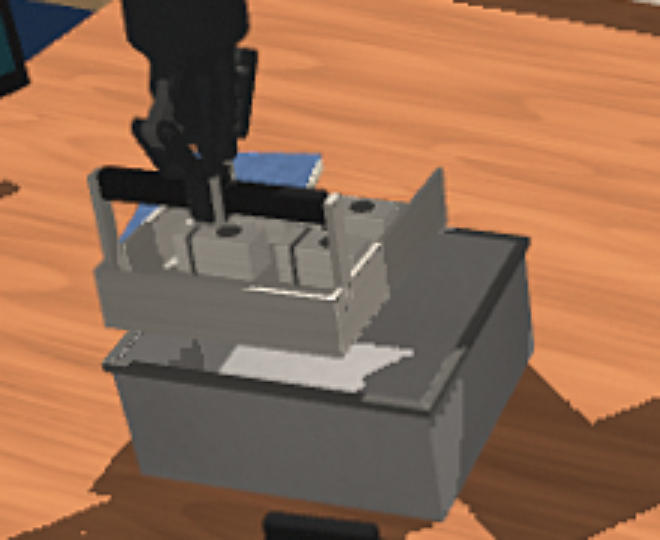

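>>> send_rows([
  [0, 0, 0, 0],
  [0, 0, 0, 0],
  [0, 0, 0, 0],
], newtons=28)

```text
t: 37.68
tool_pos: [538.1, -341.4, 267.4]
ee_rot: [0.558, 0.483, 0.507, -0.446]
ft_force: [-0.5, 0.2, -8.0]
grip_width: 12.0
```

>>> send_rows([
  [0, 0, 0, 0],
  [0, 0, 0, 0],
  [0, 0, 0, 0],
], newtons=20)

```text
t: 37.93
tool_pos: [538.2, -341.5, 268.0]
ee_rot: [0.558, 0.483, 0.506, -0.446]
ft_force: [0.2, -0.4, -7.6]
grip_width: 12.4
```

```bash
python3 go.py 7.8 534 -347 262;python3 - <<'E'
from h import *
c=snap("scene","16")
cv2.imwrite("pics/s16c.png",cv2.resize(c["color"][80:260,60:280,::-1],None,fx=3,fy=3))
E
```

```text
t 37.93 pos [538.2, -341.5, 268.0] yaw 7.87 tilt 5.18 grip 12.4 f [0.2, -0.4, -7.6]
toolx horiz mrad [89.9, -8.2] joints [-0.591, 0.299, 1.629, 0.048, 1.135, -0.746]
turn 0.0012 | now-frame [5.7, -5.4, 4.7] | after-turn [5.7, -5.4, 4.7]
```

View pics/s16c.png

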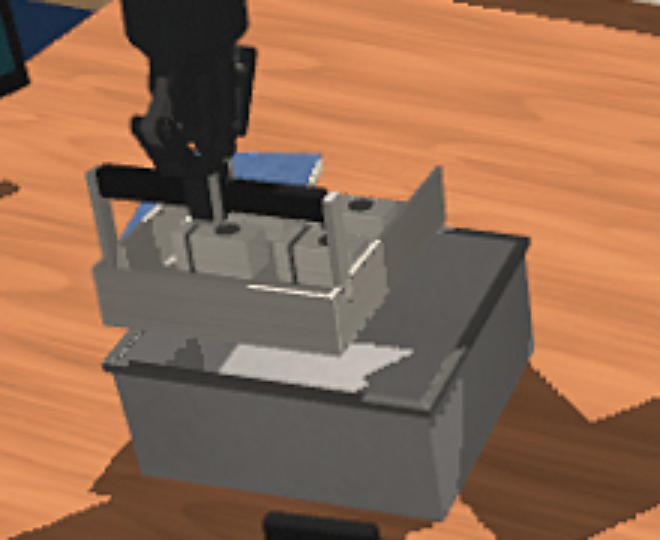

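>>> send_rows([
  [0, 0.004, 0, 0],
  [0, 0.008, 0.001, 0],
  [0.002, 0.01, 0.001, 0],
  [0.006, 0.008, 0.001, 0],
  [0.01, 0.004, 0, 0],
  [0.01, 0, 0, 0],
  [0.01, 0, 0, 0],
  [0.006, 0, 0, 0],
  [0.002, 0, 0, 0],
], newtons=80)

```text
t: 38.73
tool_pos: [581.5, -339.6, 219.7]
ee_rot: [0.558, 0.483, 0.507, -0.445]
ft_force: [-0.1, 0.2, -8.2]
grip_width: 11.8
```

```bash
python3 go.py 7.8 572.5 -342 199;python3 - <<'E'
from h import *
c=snap("scene","17")
cv2.imwrite("pics/s17c.png",cv2.resize(c["color"][80:260,60:280,::-1],None,fx=3,fy=3))
E
```

```text
t 38.73 pos [581.5, -339.6, 219.7] yaw 7.92 tilt 5.17 grip 11.8 f [-0.1, 0.2, -8.2]
toolx horiz mrad [89.8, -7.8] joints [-0.551, 0.396, 1.599, 0.046, 1.066, -0.709]
turn 0.0021 | now-frame [19.8, -11.0, 0.7] | after-turn [19.8, -11.0, 0.8]
```

View pics/s17c.png

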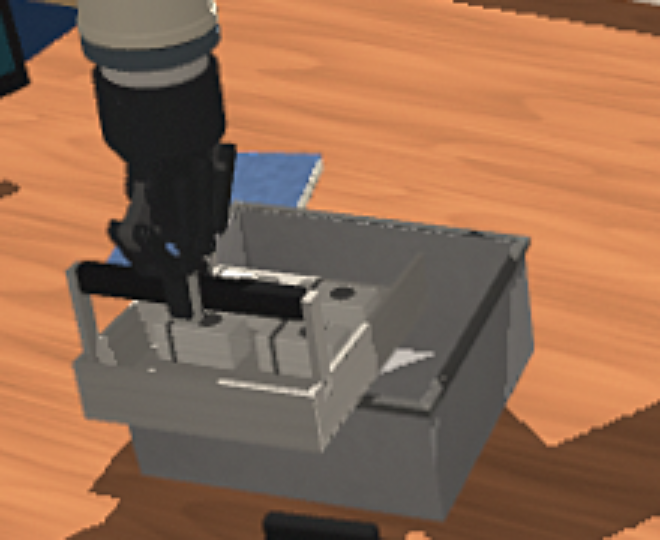

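Run:
```python
from h import *
for n in ("scene17",):
    c=load(n);P=cloud(c);col=c["color"].astype(int);mx=col.max(2);mn=col.min(2);X,Y,Z=P[:,:,0],P[:,:,1],P[:,:,2]
    m=(mx<70)&(Z>225)&(Z<250)&(abs(X-575)<40)&(Y<-220)&(Y>-460)
    q=P[m];print("bar",len(q),q.mean(0).round(1),q.min(0).round(),q.max(0).round(),cv2.minAreaRect(q[:,:2].astype(np.float32)))
    m=(mx-mn<30)&(mx>60)&(Z>108)&(Z<200)&(X>560)&(X<640)&(Y<-220)&(Y>-470)
    q=P[m];print("rear wall",len(q),q.mean(0).round(1),q.min(0).round(),q.max(0).round(),cv2.minAreaRect(q[:,:2].astype(np.float32)))
```

```text
bar 704 [ 586.4 -336.   241.3] [ 563. -424.  228.] [ 603. -259.  250.] ((586.5950317382812, -341.1002197265625), (33.887237548828125, 164.82455444335938), 10.001263618469238)
rear wall 1928 [ 602.7 -334.5  166.4] [ 560. -430.  139.] [ 624. -248.  200.] ((583.8269653320312, -338.7406005859375), (64.84183502197266, 178.99205017089844), 5.638391971588135)
```

>>> send_rows([
  [0.003, -0.004, 0, 0],
  [0.004, -0.004, 0, 0],
  [0.004, -0.002, 0, 0],
  [0.003, 0, 0, 0],
  [0.003, 0, 0, 0],
])

```text
t: 39.2
tool_pos: [571.2, -341.8, 201.1]
ee_rot: [0.558, 0.483, 0.507, -0.446]
ft_force: [0.3, -0.6, -6.6]
grip_width: 12.2
```

```bash
python3 go.py 7.8 572.5 -342 199
```

```text
t 39.20 pos [571.2, -341.8, 201.1] yaw 7.87 tilt 5.17 grip 12.2 f [0.3, -0.6, -6.6]
toolx horiz mrad [89.8, -8.2] joints [-0.563, 0.403, 1.634, 0.048, 1.025, -0.722]
turn 0.0012 | now-frame [2.2, 1.1, 0.4] | after-turn [2.2, 1.1, 0.4]
```

>>> send_rows([
  [0.002, 0, 0, 0],
  [0.002, 0, 0, 0],
  [0.001, 0, 0, 0],
])

```text
t: 39.45
tool_pos: [572.4, -342.2, 197.7]
ee_rot: [0.559, 0.483, 0.506, -0.445]
ft_force: [-3.1, 2.4, 2.8]
grip_width: 12.1
```

```bash
python3 go.py 7.8 572.5 -342 199
```

```text
t 39.45 pos [572.4, -342.2, 197.7] yaw 7.85 tilt 5.30 grip 12.1 f [-3.1, 2.4, 2.8]
toolx horiz mrad [92.0, -9.3] joints [-0.562, 0.407, 1.636, 0.048, 1.016, -0.722]
turn 0.0009 | now-frame [-1.3, 0.3, -0.2] | after-turn [-1.3, 0.2, -0.2]
```

>>> send_rows([
  [0, 0, 0, 0],
  [0, 0, 0, 0],
  [0, 0, 0, 0],
], gripper=0.026)

```text
t: 39.7
tool_pos: [573.3, -343.2, 199.9]
ee_rot: [0.56, 0.483, 0.504, -0.445]
ft_force: [-1.5, -0.2, -1.3]
grip_width: 25.9
```

```bash
python3 go.py 7.8 572.5 -342 199;python3 - <<'E'
from h import *
c=snap("scene","18")
cv2.imwrite("pics/s18c.png",cv2.resize(c["color"][80:260,60:280,::-1],None,fx=3,fy=3))
E
```

```text
t 39.70 pos [573.3, -343.2, 199.9] yaw 7.91 tilt 5.45 grip 25.9 f [-1.5, -0.2, -1.3]
toolx horiz mrad [94.2, -12.0] joints [-0.562, 0.405, 1.634, 0.047, 1.017, -0.722]
turn 0.0018 | now-frame [0.8, -0.7, -1.4] | after-turn [0.8, -0.7, -1.3]
```

View pics/s18c.png

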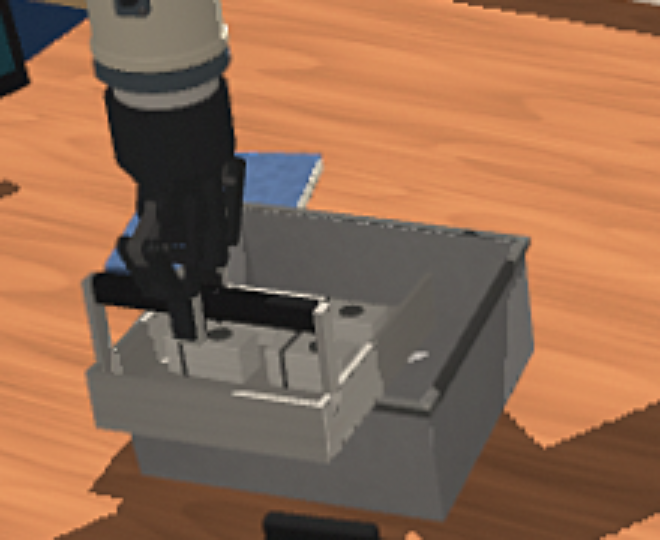

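>>> send_rows([
  [0.001, -0.004, 0, 0],
  [0.001, -0.005, 0, 0],
  [0.001, -0.005, 0, 0],
  [0.001, -0.005, 0, 0],
  [0.001, -0.003, 0, 0],
  [0, 0, 0, 0],
], gripper=0.03)

```text
t: 40.25
tool_pos: [550.1, -347.4, 193.1]
ee_rot: [0.561, 0.483, 0.504, -0.445]
ft_force: [-1.7, -0.5, 0.3]
grip_width: 30.3
```

```bash
python3 go.py 7.8 572.5 -342 199;python3 - <<'E'
from h import *
c=snap("scene","19")
cv2.imwrite("pics/s19c.png",cv2.resize(c["color"][80:260,60:280,::-1],None,fx=3,fy=3))
E
```

```text
t 40.25 pos [550.1, -347.4, 193.1] yaw 7.93 tilt 5.55 grip 30.3 f [-1.7, -0.5, 0.3]
toolx horiz mrad [95.7, -13.7] joints [-0.588, 0.385, 1.681, 0.05, 0.989, -0.75]
turn 0.0022 | now-frame [-3.8, 23.4, -2.1] | after-turn [-3.8, 23.4, -2.2]
```

View pics/s19c.png

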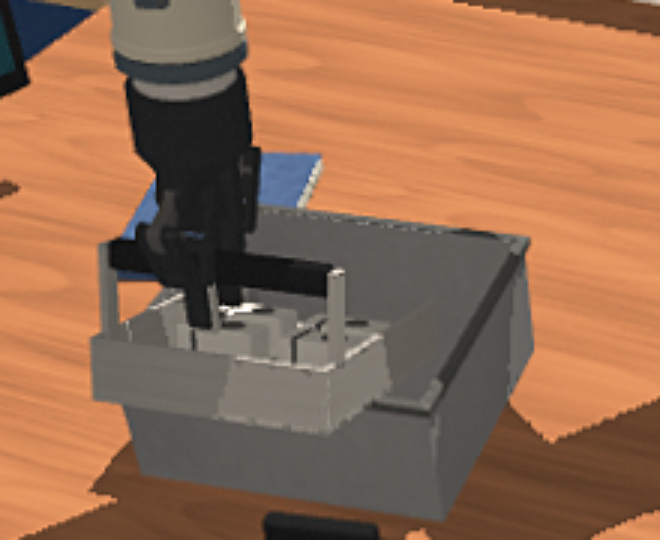

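>>> send_rows([
  [-0.002, -0.004, 0, 0],
  [-0.003, -0.005, 0, 0],
  [-0.003, -0.005, 0, 0],
  [-0.002, -0.004, 0, 0],
  [-0.001, -0.002, 0, 0],
  [0, 0, 0, 0],
], gripper=0.032)

```text
t: 40.8
tool_pos: [525.6, -349.5, 201.6]
ee_rot: [0.56, 0.482, 0.505, -0.446]
ft_force: [0.5, -0.4, 0.2]
grip_width: 32.0
```

```bash
python3 go.py 7.8 572.5 -342 199;python3 - <<'E'
from h import *
c=snap("scene","20")
cv2.imwrite("pics/s20c.png",cv2.resize(c["color"][80:260,60:280,::-1],None,fx=3,fy=3))
E
```

```text
t 40.80 pos [525.6, -349.5, 201.6] yaw 7.90 tilt 5.32 grip 32.0 f [0.5, -0.4, 0.2]
toolx horiz mrad [92.0, -11.6] joints [-0.613, 0.35, 1.712, 0.052, 0.998, -0.776]
turn 0.0018 | now-frame [6.8, 47.0, -1.2] | after-turn [6.8, 47.0, -1.3]
```

View pics/s20c.png

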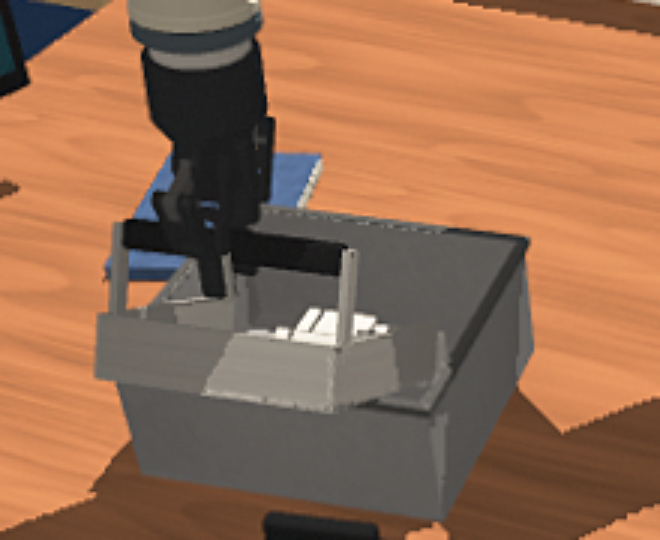

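Run:
```python
from h import *
c=snap("wrist","20");d=snap("side","20")
cv2.imwrite("pics/m20.png",np.hstack([cv2.resize(c["color"],(400,300)),cv2.resize(d["color"][80:230,260:460],(400,300))])[:,:,::-1])
P=cloud(load("scene20"));col=load("scene20")["color"].astype(int);mx=col.max(2);mn=col.min(2);X,Y,Z=P[:,:,0],P[:,:,1],P[:,:,2]
# rear wall outer face of the tray: plane fit
m=(mx-mn<30)&(mx>60)&(Z>125)&(Z<190)&(X>540)&(X<620)&(Y<-270)&(Y>-420)
q=P[m];u,s,vt=np.linalg.svd(q-q.mean(0),full_matrices=False);print(len(q),q.mean(0),vt[2],s)
```

```text
1270 [ 578.3762486  -343.7625021   173.42468314] [-0.84699593 -0.12395731 -0.51694533] [1549.14048495  396.8448005    77.10265006]
```

View pics/m20.png

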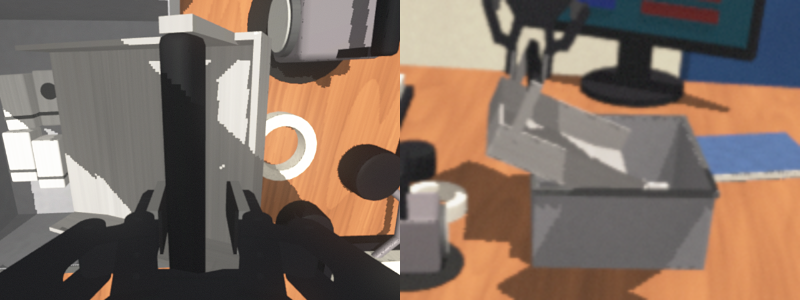

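The tray hung at about 31° and is now empty, with the blocks lying in the bin. I close the grip on the bar and lift.

>>> send_rows([
  [0, 0, 0, 0],
  [0, 0, 0, 0],
  [0, 0, 0, 0],
  [0, 0, 0, 0],
  [0, 0, 0, 0],
], gripper=0.0, newtons=60)

```text
t: 41.37
tool_pos: [527.9, -349.2, 201.4]
ee_rot: [0.56, 0.483, 0.505, -0.445]
ft_force: [-0.1, 0.1, -2.7]
grip_width: 13.0
```

```bash
python3 go.py 7.8 560 -344 300;python3 - <<'E'
from h import *
c=snap("scene","21");d=snap("side","21")
cv2.imwrite("pics/m21.png",np.hstack([cv2.resize(c["color"][80:245,60:280],(400,300)),cv2.resize(d["color"][80:230,260:460],(400,300))])[:,:,::-1])
E
```

```text
t 41.37 pos [527.9, -349.2, 201.4] yaw 7.96 tilt 5.44 grip 13.0 f [-0.1, 0.1, -2.7]
toolx horiz mrad [94.1, -11.8] joints [-0.611, 0.352, 1.71, 0.053, 0.996, -0.775]
turn 0.0028 | now-frame [-95.2, 41.4, 1.7] | after-turn [-95.2, 41.4, 1.5]
```

View pics/m21.png

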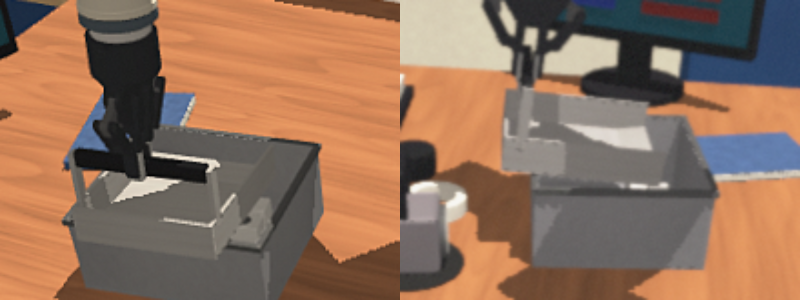

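>>> send_rows([
  [-0.008, 0, 0, 0],
  [-0.016, 0.001, 0, 0],
  [-0.02, 0.002, 0, 0],
  [-0.02, 0.002, 0, 0],
  [-0.018, 0.002, 0, 0],
  [-0.012, 0.001, 0, 0],
  [0, 0, 0, 0],
], newtons=100)

```text
t: 42.05
tool_pos: [525.7, -346.2, 301.0]
ee_rot: [0.559, 0.483, 0.506, -0.445]
ft_force: [-1.1, -0.9, -3.5]
grip_width: 12.1
```

```bash
python3 go.py 7.8 560 19 300;python3 - <<'E'
from h import *
c=snap("scene","22");d=snap("side","22")
cv2.imwrite("pics/m22.png",np.hstack([cv2.resize(c["color"][80:245,60:280],(400,300)),cv2.resize(d["color"][30:230,240:460],(400,300))])[:,:,::-1])
E
```

```text
t 42.05 pos [525.7, -346.2, 301.0] yaw 7.94 tilt 5.26 grip 12.1 f [-1.1, -0.9, -3.5]
toolx horiz mrad [91.1, -9.7] joints [-0.609, 0.26, 1.608, 0.048, 1.193, -0.762]
turn 0.0024 | now-frame [0.5, 84.0, -357.1] | after-turn [0.5, 83.2, -357.3]
```

View pics/m22.png

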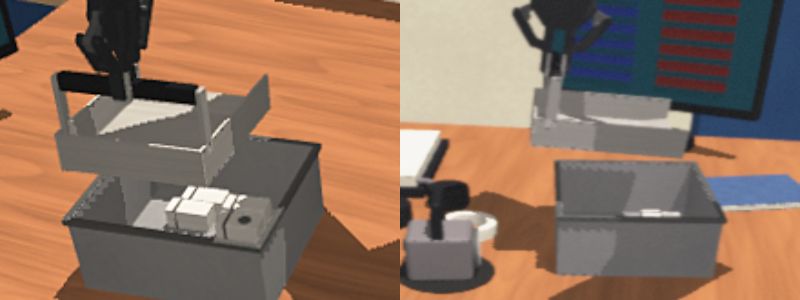

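>>> send_rows([
  [0, 0.001, -0.01, 0],
  [0, 0.003, -0.02, 0.012],
  [0, 0.003, -0.028, 0.012],
  [0, 0.003, -0.028, 0.012],
  [0, 0.003, -0.028, 0.012],
  [0, 0.003, -0.028, 0.012],
  [0, 0.003, -0.028, 0.012],
  [0, 0.002, -0.028, 0.012],
  [0, 0.002, -0.028, 0.012],
  [0, 0.001, -0.028, 0.012],
  [0, 0.001, -0.028, 0.012],
  [0, 0, -0.028, 0.012],
  [0, 0, -0.028, 0.012],
  [0, 0, -0.028, 0.012],
  [0, 0, -0.028, 0.012],
  [0, 0, -0.028, 0.012],
  [0, 0, -0.02, 0.012],
  [0, 0, -0.012, 0],
  [0, 0, -0.005, 0],
])

```text
t: 43.73
tool_pos: [510.9, 145.0, 271.8]
ee_rot: [0.495, 0.53, 0.47, -0.503]
ft_force: [-0.4, -0.9, -3.3]
grip_width: 12.1
```

```bash
python3 plan.py 13 -6 501.5 322 210;python3 - <<'E'
from h import *
c=snap("scene","23")
E
```

```text
t 43.73 pos [510.9, 145.0, 271.8] yaw -3.9 turn 0.036 d [-9.4, 177.0, -61.8] toolx [52.3, -0.5]
max shift 0.016 0.017120747647226157 turn 0.003
[[0.0028, -0.0011, -0.008, np.float64(0.002)], [0.0056, -0.0023, -0.016, np.float64(0.003)], [0.0056, -0.0023, -0.016, np.float64(0.003)], [0.0056, -0.0024, -0.016, np.float64(0.003)], [0.0056, -0.0024, -0.016, np.float64(0.003)], [0.0056, -0.0025, -0.0159, np.float64(0.003)], [0.0056, -0.0025, -0.0159, np.float64(0.003)], [0.0056, -0.0026, -0.0159, np.float64(0.003)], [0.0056, -0.0026, -0.0159, np.float64(0.003)], [0.0056, -0.0027, -0.0159, np.float64(0.003)], [0.0042, -0.0021, -0.0119, np.float64(0.002)], [0.0028, -0.0014, -0.0079, np.float64(0.002)], [0.0014, -0.0007, -0.004, np.float64(0.001)]]
```

View pics/scene23.png

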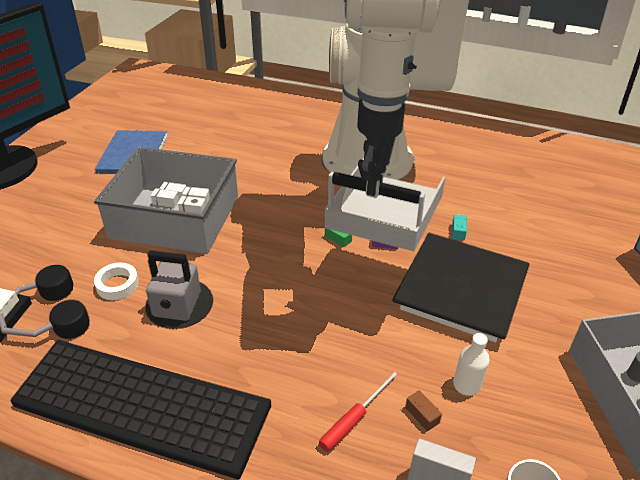

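>>> send_rows([
  [0.001, -0.001, -0.01, 0.002],
  [0.003, -0.0023, -0.016, 0.003],
  [0.004, -0.0023, -0.016, 0.003],
  [0.005, -0.0024, -0.016, 0.003],
  [0.005, -0.0024, -0.016, 0.003],
  [0.005, -0.0025, -0.016, 0.003],
  [0.005, -0.0025, -0.016, 0.003],
  [0.005, -0.0026, -0.016, 0.003],
  [0.005, -0.0026, -0.016, 0.003],
  [0.005, -0.002, -0.014, 0.002],
  [0.005, -0.001, -0.01, 0],
  [0.002, 0, -0.004, 0],
  [0, 0, 0, 0],
])

```text
t: 44.87
tool_pos: [500.3, 313.6, 212.2]
ee_rot: [0.484, 0.536, 0.46, -0.516]
ft_force: [0.0, 0.6, -3.0]
grip_width: 12.0
```

```bash
python3 go.py -6 501.5 322 140
```

```text
t 44.87 pos [500.3, 313.6, 212.2] yaw -6.25 tilt 2.57 grip 12.0 f [0.0, 0.6, -3.0]
toolx horiz mrad [44.3, -6.8] joints [0.575, 0.301, 1.754, -0.034, 1.053, 0.7]
turn -0.0043 | now-frame [72.2, -2.9, -8.6] | after-turn [72.2, -2.9, -8.6]
```

>>> send_rows([
  [0.006, -0.001, -0.004, 0],
  [0.012, -0.001, -0.003, 0],
  [0.014, -0.001, 0, 0],
  [0.014, 0, 0, 0],
  [0.01, 0, 0, 0],
  [0.005, 0, 0, 0],
  [0, 0, 0, 0],
])

```text
t: 45.45
tool_pos: [501.3, 317.8, 146.0]
ee_rot: [0.484, 0.537, 0.458, -0.517]
ft_force: [-0.4, -0.1, -3.6]
grip_width: 12.4
```

```bash
python3 go.py -6 501.5 322 125
python3 - <<'E'
from h import *
for n in("scene","side"): snap(n,"24")
for n in ("scene24","side24"):
    c=load(n);P=cloud(c);col=c["color"].astype(int);mx=col.max(2);mn=col.min(2);X,Y,Z=P[:,:,0],P[:,:,1],P[:,:,2]
    m=(mx-mn<40)&(mx>60)&(Z>47)&(Z<112)&(X>280)&(X<620)&(Y>150)&(Y<450)
    q=P[m];print(n,len(q),q.min(0).round(),q.max(0).round(),[np.round(x,1).tolist() for x in cv2.minAreaRect(q[:,:2].astype(np.float32))])
E
```

```text
t 45.45 pos [501.3, 317.8, 146.0] yaw -6.42 tilt 2.60 grip 12.4 f [-0.4, -0.1, -3.6]
toolx horiz mrad [44.7, -7.8] joints [0.58, 0.382, 1.803, -0.039, 0.924, 0.716]
turn -0.0074 | now-frame [20.9, -1.2, -4.3] | after-turn [20.9, -1.2, -4.3]
scene24 4810 [317. 230.  53.] [540. 426. 112.] [[429.4, 327.9], [175.8, 208.0], 83.4]
side24 17428 [319. 236.  52.] [536. 430. 112.] [[426.6, 331.3], [177.8, 200.5], 83.6]
```

View pics/side24.png

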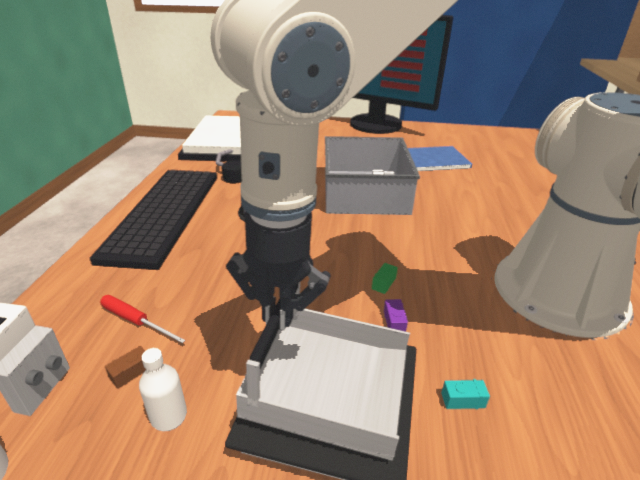

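>>> send_rows([
  [0.004, -0.003, 0, 0],
  [0.005, 0, 0, 0],
  [0.005, 0, 0, 0],
  [0.004, 0, 0, 0],
  [0.003, 0, 0, 0],
  [0.002, 0, 0, 0],
])

```text
t: 46.05
tool_pos: [503.6, 321.0, 127.9]
ee_rot: [0.484, 0.541, 0.458, -0.513]
ft_force: [1.4, -2.3, 9.1]
grip_width: 12.0
```

```bash
python3 go.py -6 501.5 322 125
```

```text
t 46.05 pos [503.6, 321.0, 127.9] yaw -6.48 tilt 3.11 grip 12.0 f [1.4, -2.3, 9.1]
toolx horiz mrad [54.2, -1.2] joints [0.583, 0.405, 1.816, -0.04, 0.876, 0.721]
turn -0.0084 | now-frame [2.7, -2.4, -0.8] | after-turn [2.7, -2.4, -0.8]
```

Contact reached, with +9 N at the wrist. I release and lift clear.

>>> send_rows([
  [0, 0, 0, 0],
  [0, 0, 0, 0],
  [0, 0, 0, 0],
  [0, 0, 0, 0],
], gripper=0.05, newtons=40)

```text
t: 46.38
tool_pos: [504.2, 321.4, 128.0]
ee_rot: [0.484, 0.542, 0.458, -0.513]
ft_force: [0.7, 0.4, 0.3]
grip_width: 50.0
```

>>> send_rows([
  [-0.015, 0, 0, 0],
  [-0.025, 0.001, 0, 0],
  [-0.03, 0.001, 0, 0],
  [-0.03, 0.001, 0, 0],
  [-0.025, 0, 0, 0],
  [-0.015, 0, 0.02, 0],
  [0, 0, 0.035, 0],
  [0, 0, 0.035, 0],
  [0, 0, 0.035, 0],
  [0, 0, 0.035, 0],
  [0, 0, 0.035, 0],
  [0, 0, 0.03, 0],
  [0, 0, 0.015, 0],
  [0, 0, 0, 0],
  [0, 0, 0, 0],
])

```text
t: 47.63
tool_pos: [470.1, 74.4, 273.9]
ee_rot: [0.486, 0.542, 0.458, -0.51]
ft_force: [0.4, 0.1, 0.5]
grip_width: 50.2
```

```bash
cat > chk.py <<'E'
from h import *
import sys
tag=sys.argv[1]
for n in("scene","side"): snap(n,tag)
for n in ("scene","side"):
    c=load(n+tag);P=cloud(c);col=c["color"].astype(int);mx=col.max(2);mn=col.min(2);X,Y,Z=P[:,:,0],P[:,:,1],P[:,:,2]
    def rp(lab,m):
        k,l,st,ce=cv2.connectedComponentsWithStats(m.astype(np.uint8))
        for i in range(1,k):
            if st[i,4]>60:
                q=P[l==i];print(n,lab,st[i].tolist(),q.mean(0).round(1).tolist(),[np.round(x,1).tolist() for x in cv2.minAreaRect(q[:,:2].astype(np.float32))])
    roi=(X>280)&(X<620)&(Y>150)&(Y<470)
    rp("traywalls",(mx-mn<40)&(mx>60)&(Z>70)&(Z<92)&roi)
    m=(mx-mn<40)&(mx>60)&(Z>47)&(Z<95)&roi;q=P[m];print("tray all",[np.round(x,1).tolist() for x in cv2.minAreaRect(q[:,:2].astype(np.float32))])
    rp("bar",(mx<70)&(Z>128)&(Z<156)&roi)
    rp("stand",(mx<80)&(Z>35)&(Z<46)&roi)
    f=(mx-mn<30)&(mx>100)&(Z>38)&(Z<52)&roi
    q=P[f];u,s,vt=np.linalg.svd(q-q.mean(0),full_matrices=False);print("floor",len(q),q.mean(0).round(1),vt[2].round(3))
    r2=(abs(X-656)<70)&(abs(Y+209)<70)
    rp("lamptop",(mx-mn<30)&(mx>60)&(Z>72)&(Z<92)&r2)
    rp("lamphandle",(mx<70)&(Z>115)&(Z<150)&r2)
E
python3 chk.py 25; python3 go.py
```

```text
scene traywalls [428, 225, 15, 27, 98] [370.8, 251.2, 83.3] [[368.1, 250.8], [5.0, 96.3], 84.3]
scene traywalls [509, 248, 13, 35, 76] [398.2, 419.1, 86.0] [[394.9, 419.2], [4.0, 111.2], 83.5]
scene traywalls [410, 262, 93, 55, 790] [521.5, 315.4, 80.3] [[490.3, 323.1], [176.0, 84.6], 81.8]
tray all [[427.9, 329.3], [175.5, 208.8], 83.6]
scene bar [420, 250, 86, 38, 972] [509.6, 322.6, 145.5] [[507.6, 320.4], [162.4, 17.6], 82.7]
scene stand [420, 233, 15, 18, 124] [335.2, 230.7, 41.9] [[335.1, 230.7], [16.3, 62.7], 83.2]
scene stand [393, 255, 136, 84, 2017] [482.8, 348.8, 40.6] [[426.7, 326.7], [227.5, 232.2], 84.0]
floor 3248 [423.  328.1  46.4] [-0.014  0.001 -1.   ]
scene lamptop [146, 262, 51, 37, 1224] [671.4, -208.9, 83.0] [[661.9, -211.9], [93.2, 80.4], 11.0]
scene lamphandle [147, 251, 42, 19, 430] [664.2, -210.0, 136.1] [[662.5, -211.7], [14.5, 76.8], 11.4]
side traywalls [286, 314, 122, 33, 1043] [408.6, 250.1, 79.0] [[411.9, 248.9], [8.1, 189.5], 84.1]
side traywalls [238, 390, 160, 65, 1686] [435.4, 418.1, 79.7] [[436.6, 417.3], [26.8, 200.9], 77.5]
tray all [[425.7, 332.6], [177.9, 201.2], 83.6]
side bar [249, 288, 47, 93, 1147] [501.7, 336.8, 147.6] [[501.9, 326.4], [157.5, 13.0], 83.3]
side stand [226, 347, 190, 133, 4612] [408.2, 410.1, 39.3] [[424.2, 332.6], [226.1, 227.8], 84.1]
floor 12582 [420.6 330.1  44.4] [-0.02   0.001 -1.   ]
side lamptop [243, 173, 41, 21, 546] [651.5, -199.6, 80.4] [[652.3, -207.7], [96.2, 76.1], 11.1]
side lamphandle [257, 154, 8, 23, 145] [654.1, -196.0, 133.9] [[657.1, -208.6], [14.6, 75.9], 11.4]
t 47.73 pos [470.3, 75.4, 273.9] yaw -6.17 tilt 3.44 grip 50.2 f [0.0, 0.5, -0.8]
toolx horiz mrad [59.9, 0.4] joints [0.162, 0.041, 1.928, -0.01, 1.113, 0.274]
```

View pics/scene25.png

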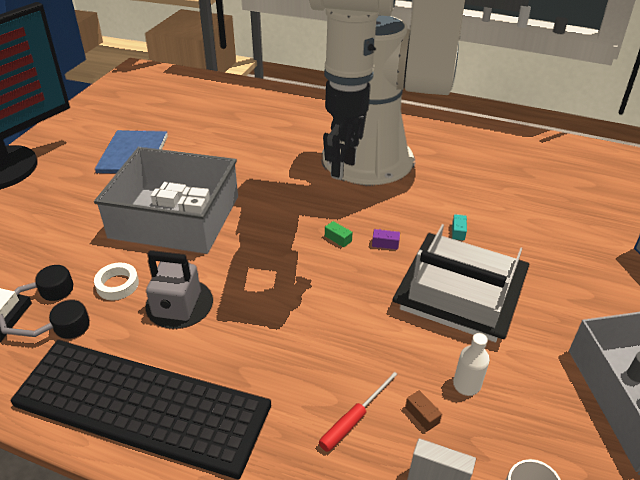

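View pics/side25.png

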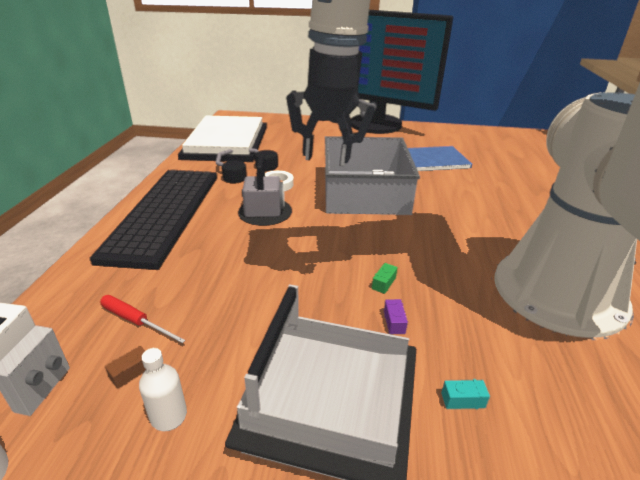

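Run:
```python
from h import *
c=load("scene25");cv2.imwrite("pics/bin25.png",cv2.resize(c["color"][140:250,90:245,::-1],None,fx=5,fy=5,interpolation=cv2.INTER_CUBIC))
P=cloud(c);col=c["color"].astype(int);mx=col.max(2);mn=col.min(2)
m=(mx-mn<40)&(mx>70)&(P[:,:,2]>20)&(P[:,:,2]<110)&(P[:,:,0]>310)&(P[:,:,0]<500)&(P[:,:,1]>-470)&(P[:,:,1]<-255)
q=P[m];print(len(q),q.min(0),q.max(0),np.percentile(q[:,2],[50,90,98]))
```

```text
1472 [ 310.00769034 -469.9982266    20.00015651] [ 499.93975411 -255.1231278   109.96001015] [ 35.90934955  75.54023771 103.32343164]
```

View pics/bin25.png

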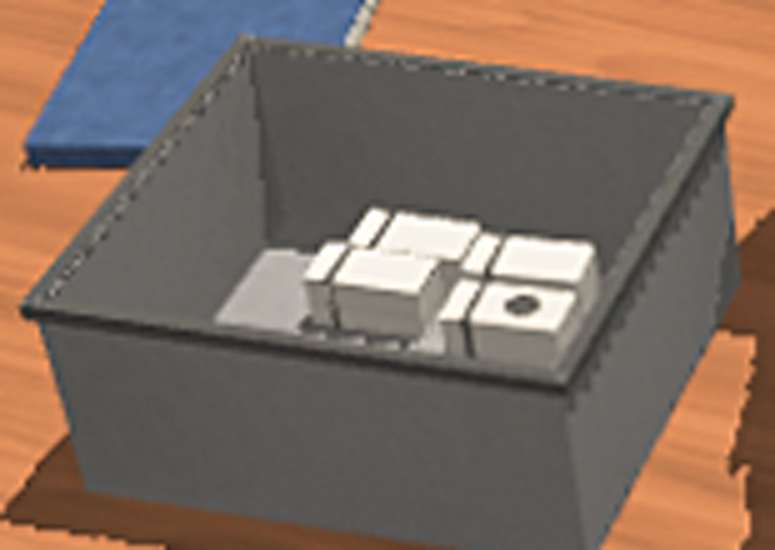

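All four blocks are in the bin, at crop pixels (415,240), (370,285), (530,265) and (515,315). The tray and lamp are in place, so I hand in.

```bash
python3 -c "
from rig import ctrl
print(ctrl.job_done())"
```

```text
the job is handed in; nothing more can be done
None
```

The job is done and was handed in at about 48 s of the 210 s allowed. The hand-in reports no verdict.

**What I did:**
- I put the four aluminium blocks in the tray and left the brown, turquoise, green and purple look-alikes alone.
- I moved the lamp by its handle to the mat. It had been knocked about 24 mm just before I reached it, so I measured it again first.
- I tipped the tray about 31° over the bin and then put it back on its stand.

**How the tray was tipped:** The moves allow no tilt of the tool, and easing the grip to its 20 N minimum did not tip the tray. I rested the tray on the bin rim and pivoted it there, with the handle loose between the fingers. At that point the fingers guided the tray and did not clamp it.

**Last checks:**

| Item | Result | Limit |
|---|---|---|
| Blocks | all four visible in the bin | all inside the bin |
| Tray centre | about 2–4 mm from the stand's centre | 35 mm |
| Tray tilt | fitted floor reads 0.014–0.020 rad, ramp probably included | 0.06 rad |
| Lamp centre | about 3–8 mm from the mat's centre, looks upright | 35 mm |
| Bystanders | look unmoved in the pictures, not measured | 40 mm |
| Gripper | clear of everything | no contact |

**Disagreements:** The scene and side cameras differ by about 5–10 mm on the lamp's position. The tool drifted up to about 7° off vertical during the run, and I allowed for that in the moves.

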